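Turn the hole punch's lever in under the desk rack

TASK

The hole punch stands the wrong way round under the wire rack: its long lever sticks out over the desk's hinged lid, where it gets caught. Draw the punch out, swing the lever round past its neighbours and put the punch back lever first, pointing straight in under the rack midway between torch and paperweight and pushed gently home until you feel the lever's end meet the wire stop at the back, with nothing of it left over the lid. Leave it standing flat on the desk, and do not shift or knock over any of the other things.

Things in the scene. Friction and masses are not known exactly. Their poses are not given: they have to be found in the camera images.
- punch: Grey steel two-hole punch, 0.5 to 0.9 kg, loose. Origin: underside, middle of the base; x along the lever, z up. Base 84 (x) by 104 (y) by 12 mm high. Two posts under a cross bridge, springs and a bar above, fill x -35 to -13 mm over the full width, 68 mm high. At the start the base stands partly under the rack, only the lever can be taken from above, and the lever points at the robot
- lever_grip (a point): A point on the lever's rubber hand grip, 150 mm from the punch's origin along its x, 52 mm up. The hand grip is 26 mm wide (y), 18 mm thick (43 to 61 mm above the desk), from x 96 to 210 mm. The lever is locked down and rigid; from x 34 to 96 mm it is a steel bar 28 mm wide, 54 to 62 mm above the desk
- frame_block (a point): A point inside the punch's upright frame block, at x 5 mm in the punch's frame, 45 mm above the desk. The block is 45 mm wide (y), x -30 to +34 mm, top 70 mm above the desk; both its sides are free above the 12 mm base from x -13 mm on, so it can be gripped across here from above
- lever_end (a point): Middle of the lever's end face, 210 mm from the punch's origin along its x, 52 mm above its underside
- front_left (a point): Front corner of the punch's base, on the underside, at x -42, y +52 mm in the punch's frame (the base's edge away from the lever)
- front_right (a point): The other front corner of the base, at x -42, y -52 mm in the punch's frame
- rack: Fixed steel wire rack, 540 mm wide (y), 160 deep, 111 high, stock on its ends up to 170. Origin: on the desk under its front edge's middle; x points inward, away from the robot. Free height under the wires 100 mm, front open. A wire stop, 155 mm wide, 33 to 70 mm above the desk, hangs across the middle near the back, screwed fast anywhere from x 135 to 152 mm (front face): feel for it
- desk_lid: The desk's hinged wooden lid, let in flush with the desk top (height 0), it stays shut. Origin: middle of the hinge line; the lid lies on the -x side of it, 340 mm deep and 660 mm wide, and x points across the fixed strip to the rack (about 140 mm further on)
- pencil_tin: Bystander: round aluminium pencil tin, 70 mm across, 98 mm high, pencils up to 160 mm. Origin: centre of its underside. It stands in front of the rack on one side of the punch, about 220 mm from its middle line, left or right, and blocks the lever's way round on that side
- notebook: Bystander: notebook lying flat, 150 by 106 by 12 mm. Origin: centre of its underside. It lies on the other side of the punch than the pencil tin; the lever passes above it
- torch: Bystander: black plastic torch with a slide switch, 145 mm long, 42 mm across the head, lying under the rack beside the punch. Origin: on the desk under its middle, x along it to the head
- paperweight: Bystander: round glass paperweight, 72 mm across, 53 mm high, under the rack on the other side of the punch. Origin: centre of its underside
- board_eraser: Bystander: wooden board eraser with a felt sole, 130 by 52 by 40 mm, at the desk's left. Origin: centre of its underside
- tape_dispenser: Bystander: black tape dispenser, 150 by 56 by 86 mm, at the desk's right. Origin: centre of its underside

How it is judged:
By the outcome, as a careful person would: the job done as asked, in the order asked, and still so for the second after the job is handed in, with the robot touching nothing.
It also fails if it takes over 58 s, if anything falls off the work surface, if the arm or the gripper's body presses on something with over 40 N, if the wrist force passes 120 N, or if a joint passes its speed limit or range.

ROBOT

A 7-joint arm with a two-finger parallel gripper is mounted at the origin on the work surface. World frame = base frame: x ahead of the robot, y to its left, z up, the work surface at z = 0. Lengths are in m, angles in rad, forces in N, time in s.
With the tool pointing down it reaches from about 0.425 to 0.925 m from the base axis. Payload 6.8 kg.
Tool frame: the origin (TCP) lies midway between the tips of the shut fingers; the grasp point (between the pads) lies 19 mm behind it; y points along the fingers, z is the direction in which the jaws open and shut, and the axes are right-handed (so a half turn about y gives the same grasp; the last joint's range is limited). The gripper opens to 85 mm and grips with 20 to 120 N. Pads are 22 mm wide; open, the fingers measure 114 mm over their backs; the gripper's body (76 mm by 85 mm) begins 54 mm behind the grasp point. The pads swing forward as they close: fully open they stand 13 mm farther back than shut.
Start: joints at [-1.397, 0.477, 0.022, 1.555, -0.011, 1.109, -0.083], TCP at [0.188, 0.648, 0.192] pointing down, gripper open.
Joint ranges: [-2.96, 2.96], [-0.34, 2.1], [-1.41, 1.46], [0.24, 2.44], [-1.37, 4.51], [0.17, 1.92], [-2.96, 2.96]. Speed limits (rad/s): [2.39, 2.39, 3.14, 3.14, 3.14, 3.14, 3.14].

INTERFACE

Orientations are given as a rotation vector (axis times angle).
In Python, from bench import r gives the robot as it stands.
- The arm moves only by the tool send_rows, never from a script. Its argument "rows" is text: rows parted by semicolons, each of 6 numbers parted by spaces: the shift along the world's x, y, z in m, then the turn, a rotation vector about the world's x, y, z in rad. A call has 1 to 20 rows; each row shifts and turns the commanded pose from where the row before left it; what a row does not reach is not made up. A row lasts 1/10 s, in which the tool goes at most 50 mm and 8.59 degrees, less where a joint would pass 70% of its speed; a pose out of reach is approached as far as the arm can. A call is refused whole if a number of a shift passes 0.05 or a number of a turn 0.15, either way. A call with a gripper value outside its range is refused whole. "grip" is the finger opening in m, from 0 to 0.0854, set as the call begins (left out, the last holds). The fingers move at their own pace and stop on an object; "grip_force" is the grip in N (left out, the last holds). Time passes only in rows, so rows that do not move let the fingers close. It gives the time, the measured TCP pose, the force and the opening at its end, in the units of the state.
- r.get_obs(): the state, without advancing time (a new reading comes with each control period).
- r.grab_frame(name): name is "scene" or "top" or "wrist"; returns a dict with "pixels" (480x640x3 uint8, red, green, blue), "intrinsics" (3x3 intrinsics, pixels), "k1" (the pictures are not rectified: a ray, as slopes to the right and down, at radius r is drawn at 1 + k1 r^2 times it, then the intrinsics apply), "position" and "orientation" of the camera in the world. Camera axes: x right, y up, looking along -z (the intrinsics and any distortion apply to the point x, -y, -z); pixel columns grow to the right and rows downward; lengths in m; the calibration is good to about 2 mm. A picture is of the moment at which its call begins. There is no depth.
- r.hand_in(): hands the job in, once; it reports no verdict.
The state is a dict: "clock": time; "joints": joint angles; "qvel": joint speeds; "tau": joint torques, N m; "tcp_pos": TCP position; "orientation": TCP orientation; "contact_force": force on the tool from outside, world axes, zero at the start; "moment": the same for the moment, N m; "grip_width": finger opening in m.
Only numpy, scipy, OpenCV 4.12 (cv2) and the standard library are available. Lean on these libraries where they do the work, as an engineer would, in place of code of your own. Each camera call takes 0.05 s, during which the arm holds its last target.

## Working session

There is one attempt and no reset: what is moved stays moved. The work goes in short steps, Python scripts to look and compute and a tool call to move; the robot and the scene stay as the last step left them, time stands still between calls to the robot, and variables do not carry over. Pictures are saved under pics/ and viewed, and the job is handed in when it is done.

Besides the shell and the picture viewer there is one more tool, called after ">>>" as name(argument=value, ...) on one line, values as JSON. send_rows: Moves the arm, as the interface text tells. Its arguments: {"type":"object","properties":{"rows":{"type":"string"},"grip":{"type":"number"},"grip_force":{"type":"number"}},"required":["rows"]}

```bash
mkdir -p pics; ls
cat > h.py <<'E'
import numpy as np,cv2
from scipy.spatial.transform import Rotation as R
from bench import r
def rot(o):
    o=np.array(o,float)
    if o.shape==(3,3): return o
    return R.from_rotvec(o).as_matrix() if o.size==3 else R.from_quat(o).as_matrix()
def ray(f,u,v):
    K=np.array(f['intrinsics']);k=f['k1']
    d=cv2.undistortPoints(np.array([[[u,v]]],float),K,np.array([k,0,0,0,0.]))[0,0]
    return rot(f['orientation'])@np.array([d[0],-d[1],-1])
def at(f,u,v,z):
    d=ray(f,u,v);p=np.array(f['position']);return p+d*(z-p[2])/d[2]
def proj(f,P):
    q=(np.array(P)-f['position'])@rot(f['orientation']);a=np.array([q[0]/-q[2],-q[1]/-q[2]])
    a=a*(1+f['k1']*(a@a));K=np.array(f['intrinsics']);return K[:2,:2]@a+K[:2,2]
def save(name,fn):
    f=r.grab_frame(name);cv2.imwrite(fn,f['pixels'][:,:,::-1]);import pickle;pickle.dump(f,open(fn[:-4]+'.pkl','wb'));return f
def load(fn):
    import pickle;return pickle.load(open(fn,'rb'))
E
python3 - <<'E'
from h import *
print(r.get_obs())
for n in['scene','top','wrist']:
    f=save(n,f'pics/{n}0.png');print(n,f['position'],f['orientation'],f['k1'],f['intrinsics'])
E
```

```text
pics
{'clock': 0.0, 'joints': array([-1.39713705,  0.4778162 ,  0.02232605,  1.55645206, -0.01154421,
        1.10929501, -0.08309385]), 'qvel': array([ 8.41997771e-04, -5.06749310e-04,  3.45895496e-05,  6.08902920e-04,
       -3.12176008e-04, -1.27302450e-03,  1.05894790e-03]), 'tau': array([-5.78538165e-04, -5.96459949e+01,  1.60766255e+00, -2.81186736e+01,
        1.24937898e-02,  9.71287343e-03, -7.70415880e-06]), 'tcp_pos': array([0.18749299, 0.64774353, 0.19081445]), 'orientation': array([-1.56129822,  0.22133273, -0.22106883]), 'contact_force': array([ 0.24869536, -0.00620502, -0.16613002]), 'moment': array([ 0.01623565, -0.00054945, -0.05901907]), 'grip_width': 0.08549071550891724}
scene [ 1.3848112  -0.09347948  1.07670757] [0.51826477 0.4693606  1.43345977] -0.11130069431917698 [[489.06682919   0.         319.58438435]
 [  0.         489.06682919 243.80133464]
 [  0.           0.           1.        ]]
top [ 0.36555317 -0.02572907  1.66723238] [ 0.12427108 -0.12293101 -1.57284183] -0.16608886164234946 [[538.84121852   0.         322.9684803 ]
 [  0.         538.84121852 236.67372182]
 [  0.           0.           1.        ]]
wrist [0.12329953 0.66795712 0.3720537 ] [-0.23358325 -0.17393944  1.28058821] -0.03776045714290946 [[364.95135132   0.         326.22757605]
 [  0.         364.95135132 235.96048575]
 [  0.           0.           1.        ]]
```

View pics/scene0.png

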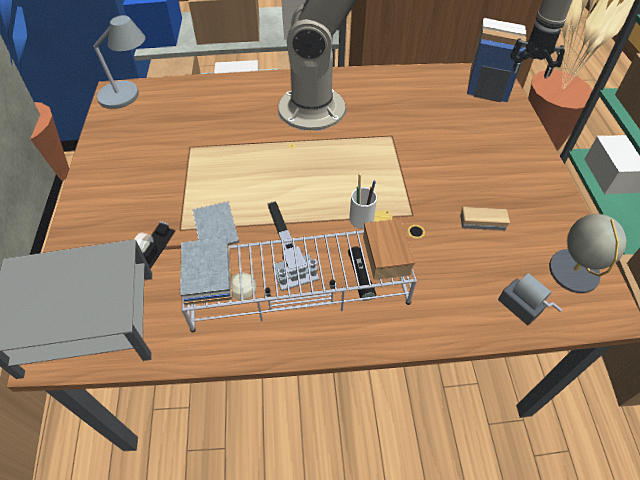

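View pics/top0.png

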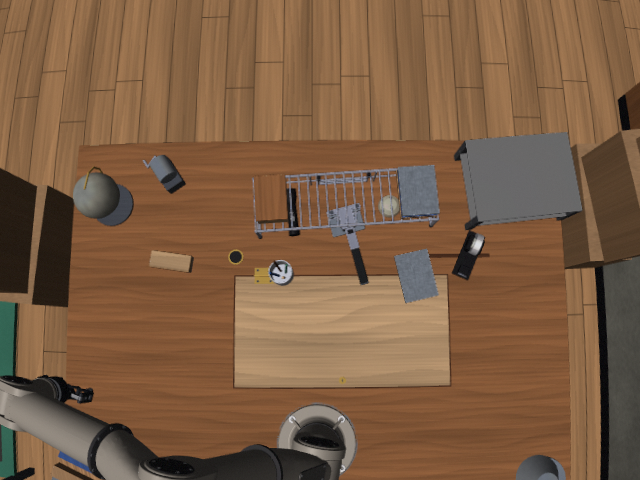

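View pics/wrist0.png

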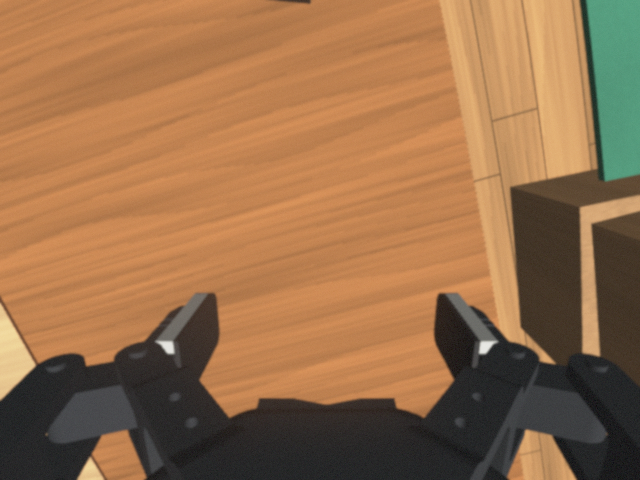

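Run:
```python
import cv2
t=cv2.imread('pics/top0.png');cv2.imwrite('pics/topz.png',cv2.resize(t[155:305,235:445],None,fx=3.8,fy=3.8,interpolation=cv2.INTER_CUBIC))
s=cv2.imread('pics/scene0.png');cv2.imwrite('pics/scz.png',cv2.resize(s[170:335,170:440],None,fx=2.95,fy=2.95,interpolation=cv2.INTER_CUBIC))
```

```text
(no output)
```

View pics/topz.png

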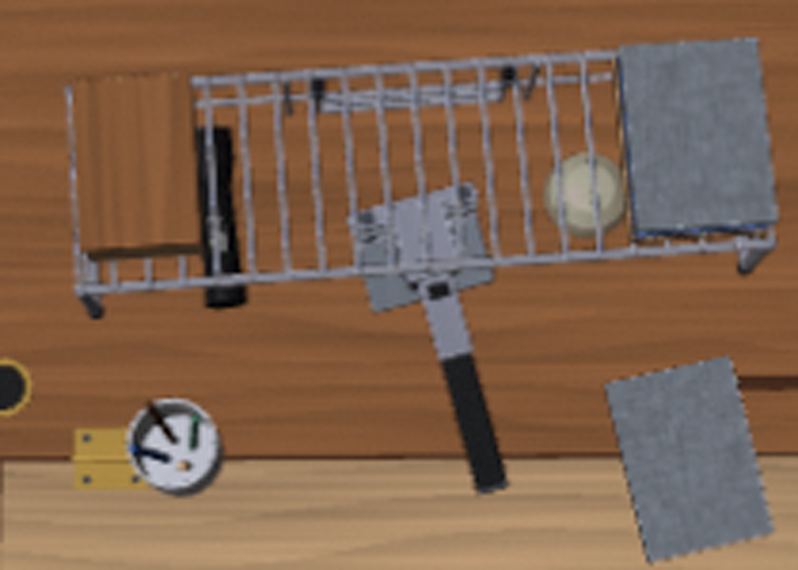

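View pics/scz.png

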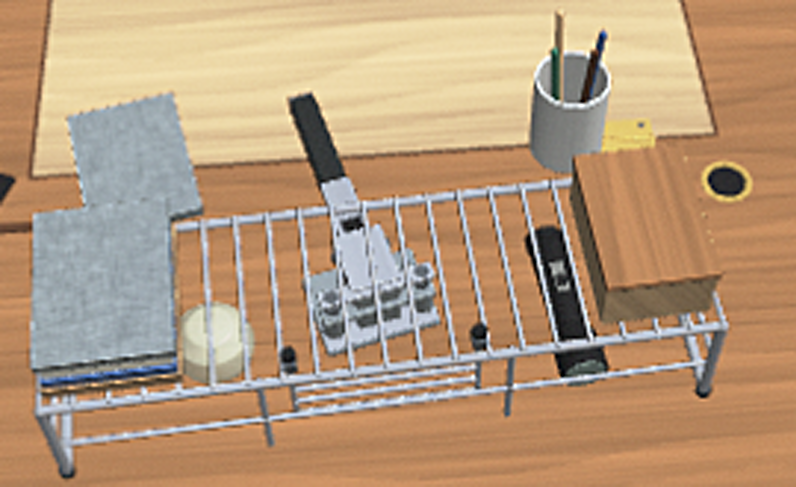

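Run:
```python
from h import *
f=load('pics/top0.pkl');g=load('pics/scene0.pkl')
T=lambda a,b,z:at(f,235+(a+.5)/3.8-.5,155+(b+.5)/3.8-.5,z)
S=lambda a,b,z:at(g,170+(a+.5)/2.95-.5,170+(b+.5)/2.95-.5,z)
def p(n,*v): print(n,*[np.round(x[:2],4) for x in v])
p('leverend',T(478,492,.061),T(508,488,.061)); p('bound',T(441,358,.061),T(471,352,.061))
p('leverend S',S(289,99,.061),S(311,94,.061));p('bound S',S(323,184,.061),S(349,177,.061))
p('base',T(373,310,.012),T(493,280,.012),T(350,215,.012),'S back',S(330,354,.012),S(440,321,.012))
p('rackfront',T(80,292,.108),T(770,240,.108),'S',S(180,228,.108),S(572,184,.108))
p('rackback',T(195,82,.108),T(615,60,.108),'S',S(40,405,.108),S(724,325,.108))
p('stop bars T z.07',T(290,98,.07),T(500,92,.07))
p('torch',T(198,130,.02),T(230,130,.02),T(206,305,.02),T(246,301,.02));p('torch S',S(527,240,.02),S(562,230,.02),S(565,380,.02),S(606,372,.02))
p('pw T',T(586,194,.03),T(545,194,.03),T(625,194,.03),'S',S(216,343,.03),S(178,340,.025),S(253,340,.025))
p('hinge',T(5,460,0),T(600,458,0),'S',S(34,177,0),S(525,145,0))
p('tin',T(175,447,.098),T(129,447,.098),T(221,447,.098),'S',S(571,80,.098))
p('notebook',T(605,382,.012),T(733,357,.012),T(775,530,.012),T(648,563,.012))
p('bookfront',T(635,240,.16),T(632,238,.11),'wood',T(200,250,.17))
```

```text
leverend [ 0.4764 -0.136 ] [ 0.4794 -0.1596]
bound [ 0.5827 -0.1082] [ 0.5874 -0.1321]
leverend S [ 0.4841 -0.1564] [ 0.4795 -0.1357]
bound S [ 0.5875 -0.1281] [ 0.5815 -0.1046]Traceback (most recent call last):
  File "<stdin>", line 8, in <module>
  File "<stdin>", line 5, in p
    return _wrapfunc(a, 'round', decimals=decimals, out=out)
    return _wrapit(obj, method, *args, **kwds)
    result = getattr(arr, method)(*args, **kwds)
numpy._core._exceptions._UFuncNoLoopError: ufunc 'multiply' did not contain a loop with signature matching types (dtype('<U2'), dtype('float64')) -> None
```

Run:
```python
from h import *
f=load('pics/top0.pkl');g=load('pics/scene0.pkl')
T=lambda a,b,z:at(f,235+(a+.5)/3.8-.5,155+(b+.5)/3.8-.5,z)
S=lambda a,b,z:at(g,170+(a+.5)/2.95-.5,170+(b+.5)/2.95-.5,z)
def p(n,*v): print(n,*[x if isinstance(x,str) else np.round(x[:2],4) for x in v])
p('base',T(373,310,.012),T(493,280,.012),T(350,215,.012),'S back',S(330,354,.012),S(440,321,.012))
p('rackfront',T(80,292,.108),T(770,240,.108),'S',S(180,228,.108),S(572,184,.108))
p('rackback',T(195,82,.108),T(615,60,.108),'S',S(40,405,.108),S(724,325,.108))
p('stop bars T z.07',T(290,98,.07),T(500,92,.07))
p('torch',T(198,130,.02),T(230,130,.02),T(206,305,.02),T(246,301,.02));p('torch S',S(527,240,.02),S(562,230,.02),S(565,380,.02),S(606,372,.02))
p('pw T',T(586,194,.03),T(545,194,.03),T(625,194,.03),'S',S(216,343,.03),S(178,340,.025),S(253,340,.025))
p('hinge',T(5,460,0),T(600,458,0),'S',S(34,177,0),S(525,145,0))
p('tin',T(175,447,.098),T(129,447,.098),T(221,447,.098),'S',S(571,80,.098))
p('notebook',T(605,382,.012),T(733,357,.012),T(775,530,.012),T(648,563,.012))
p('bookfront',T(635,240,.16),T(632,238,.11),'wood',T(200,250,.17))
```

```text
base [ 0.6293 -0.0556] [ 0.6537 -0.1544] [ 0.7088 -0.0373] S back [ 0.7349 -0.1303] [ 0.709  -0.0332]
rackfront [0.6295 0.1728] [ 0.6677 -0.3647] S [ 0.6613 -0.2472] [0.6414 0.085 ]
rackback [0.7966 0.0847] [ 0.8132 -0.2471] S [ 0.8222 -0.3518] [0.7924 0.1867]
stop bars T z.07 [0.7932 0.0107] [ 0.7974 -0.1585]
torch [0.7798 0.0881] [0.7796 0.0616] [0.633  0.0807] [0.6361 0.048 ]
torch S [0.6342 0.0518] [0.6257 0.0848] [0.7815 0.0666] [0.7767 0.1023]
pw T [ 0.7217 -0.2307] [ 0.7219 -0.197 ] [ 0.7216 -0.2629] S [ 0.7274 -0.2261] [ 0.7187 -0.2594] [ 0.7237 -0.1951]
hinge [0.5085 0.2466] [ 0.5076 -0.2406] S [ 0.5085 -0.4063] [0.5075 0.0661]
tin [0.5098 0.0991] [0.5099 0.1346] [0.5096 0.0637] S [0.5144 0.1026]
notebook [ 0.5688 -0.2446] [ 0.5886 -0.3509] [ 0.4465 -0.381 ] [ 0.4211 -0.2762]
bookfront [ 0.658  -0.2505] [ 0.6693 -0.2557] wood [0.6501 0.0757]
```

Run:
```python
from h import *
o=r.get_obs();M=rot(o['orientation']);print(M.round(3))
f=load('pics/wrist0.pkl');print('cam in tool',(M.T@(f['position']-o['tcp_pos'])).round(3),(M.T@rot(f['orientation'])).round(2))
print(o['clock'],np.degrees(np.arctan2(M[1,0],M[0,0])))
```

```text
[[ 0.961 -0.     0.278]
 [-0.278 -0.001  0.961]
 [ 0.    -1.    -0.001]]
cam in tool [-0.067 -0.181  0.001] [[ 0.   -0.96 -0.27]
 [-0.    0.27 -0.96]
 [ 1.    0.   -0.  ]]
0.15 -16.14381006445168
```

>>> send_rows(rows="0.0184 -0.0387 0.015 0 0 -0.13;0.0184 -0.0387 0.015 0 0 -0.13;0.0184 -0.0387 0.015 0 0 -0.13;0.0184 -0.0387 0.015 0 0 -0.13;0.0184 -0.0387 0 0 0 -0.13;0.0184 -0.0387 0 0 0 -0.13;0.0184 -0.0387 0 0 0 -0.13;0.0184 -0.0387 0 0 0 -0.13;0.0184 -0.0387 0 0 0 -0.13;0.0184 -0.0387 0 0 0 -0.13;0.0184 -0.0387 0 0 0 -0.13;0.0184 -0.0387 0 0 0 -0.13;0.0184 -0.0387 0 0 0 -0.13;0.0184 -0.0387 0 0 0 -0.13;0.0184 -0.0387 0 0 0 -0.13;0.0184 -0.0387 0 0 0 -0.13;0.0184 -0.0387 0 0 0 -0.13;0.0184 -0.0387 -0.01 0 0 -0.13;0.0184 -0.0387 -0.02 0 0 -0.13;0.0184 -0.0387 -0.02 0 0 -0.13")

```text
clock: 2.15
tcp_pos: [0.5566, -0.1269, 0.2014]
orientation: [-0.267, 2.085, -2.085]
contact_force: [0.7, 0.0, 0.7]
grip_width: 0.0855
```

```bash
cat > st.py <<'E'
from h import *
o=r.get_obs();M=rot(o['orientation'])
print('t',round(o['clock'],2),'tcp',o['tcp_pos'].round(4),'yawx',np.degrees(np.arctan2(M[1,0],M[0,0])).round(2),'down',M[:,1].round(3),'F',o['contact_force'].round(1),'Mo',o['moment'].round(2),'g',round(o['grip_width'],4),'j',o['joints'].round(2))
E
python3 st.py; python3 -c "
from h import *
save('wrist','pics/w1.png')"
```

```text
t 2.15 tcp [ 0.5566 -0.1269  0.2014] yawx -165.36 down [ 0.001  0.    -1.   ] F [0.7 0.  0.7] Mo [ 0.04 -0.06 -0.04] g 0.0855 j [-0.52  0.38  0.83  1.84 -0.32  1.06 -0.89]
```

View pics/w1.png

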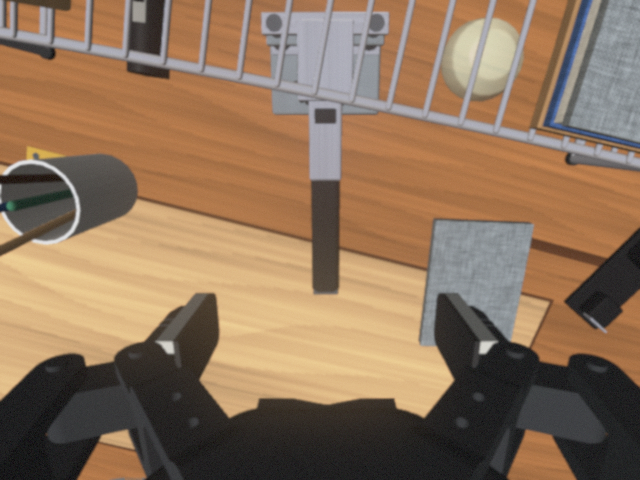

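Run:
```python
from h import *
f=load('pics/w1.pkl')
def p(n,*v): print(n,*[x if isinstance(x,str) else np.round(x[:2],4) for x in v])
A=lambda u,v,z:at(f,u,v,z)
p('bound',A(312,180,.061),A(340,180,.061));p('end',A(313,292,.061),A(338,292,.061))
p('basefront',A(273,114,.012),A(379,115,.012))
p('torchfront',A(128,73,.02),A(168,76,.02))
p('pw',A(442,60,.027),A(522,60,.027),A(481,19,.035),A(481,99,.02))
p('rackfront',A(55,44,.108),A(560,138,.108))
p('hinge',A(140,198,0),A(540,300,0))
```

```text
bound [ 0.5829 -0.1062] [ 0.5892 -0.13  ]
end [ 0.4798 -0.133 ] [ 0.4858 -0.1561]
basefront [ 0.6292 -0.0537] [ 0.6543 -0.1533]
torchfront [0.6318 0.085 ] [0.6382 0.0477]
pw [ 0.7134 -0.193 ] [ 0.733  -0.2637] [ 0.7518 -0.2132] [ 0.6925 -0.2415]
rackfront [0.6366 0.0917] [ 0.6658 -0.2762]
hinge [0.5108 0.0678] [ 0.5084 -0.395 ]
```

>>> send_rows(rows="0 0.001 -0.04 0 0 0.004;0 0 -0.04 0 0 0;0 0 -0.04 0 0 0;0 0 -0.03 0 0 0;0 0 -0.016 0 0 0;0 0 0 0 0 0")

```text
clock: 2.8
tcp_pos: [0.5542, -0.1243, 0.0341]
orientation: [-0.28, 2.083, -2.081]
contact_force: [-0.2, 0.4, -0.2]
grip_width: 0.0855
```

>>> send_rows(rows="0 0 0 0 0 0;0 0 0 0 0 0;0 0 0 0 0 0;0 0 0 0 0 0;0 0 0 0 0 0;0 0 0 0 0 0", grip=0.0, grip_force=45)

```text
clock: 3.4
tcp_pos: [0.5558, -0.1245, 0.0361]
orientation: [-0.276, 2.08, -2.08]
contact_force: [0.0, -0.6, 0.3]
grip_width: 0.0005
```

```bash
python3 st.py
```

```text
t 3.4 tcp [ 0.5558 -0.1245  0.0361] yawx -164.88 down [ 0.  0. -1.] F [ 0.  -0.6  0.3] Mo [-0.01  0.03  0.  ] g 0.0005 j [-0.38  0.59  0.66  1.97 -0.52  0.75 -0.72]
```

```bash
python3 -c "
from h import *
a=save('wrist','pics/w2.png');b=save('scene','pics/s2.png')
s=b['pixels'][150:330,170:440,::-1];cv2.imwrite('pics/s2z.png',cv2.resize(s,None,fx=2.9,fy=2.9))"
```

```text
(no output)
```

View pics/w2.png

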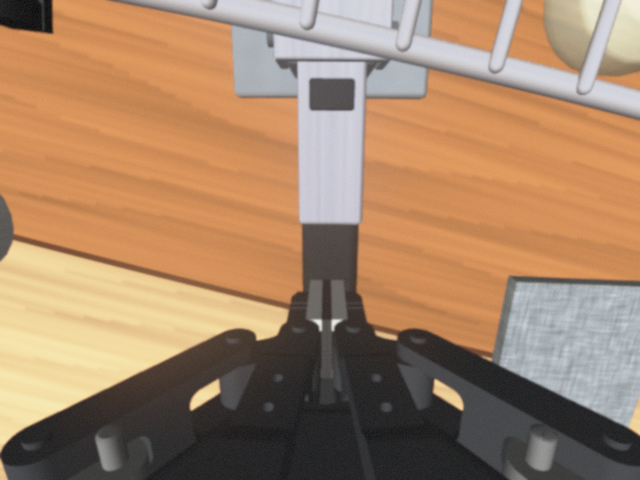

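View pics/s2z.png

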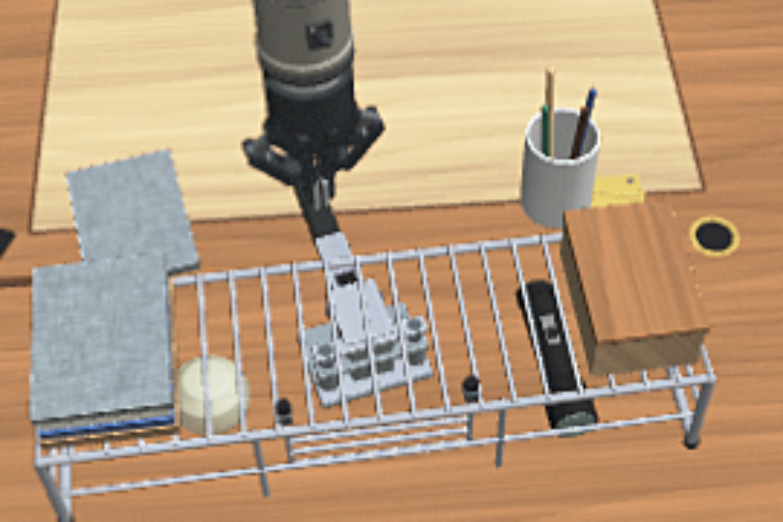

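```bash
python3 -c "
from h import *
f=load('pics/w2.pkl');o=r.get_obs()
for z in(.0,.02,.036,.055,.075,.1):print(z,proj(f,[*o['tcp_pos'][:2],z]).round(0))
print(proj(f,[.585,-.118,.061]),(rot(o['orientation']).T@(f['position']-o['tcp_pos'])).round(3))
g=load('pics/s2.pkl')
for z in(.0,.036,.055,.075,.1):print(z,((proj(g,[*o['tcp_pos'][:2],z])-[170,150])*2.9).round(0))
"
```

```text
0.0 [328. 249.]
0.02 [328. 260.]
0.036 [328. 270.]
0.055 [328. 284.]
0.075 [328. 303.]
0.1 [328. 334.]
[330.91880938 226.71147149] [-0.069 -0.181 -0.001]
0.0 [323. 251.]
0.036 [321. 227.]
0.055 [320. 215.]
0.075 [318. 201.]
0.1 [317. 183.]
```

```bash
python3 -c "
from h import *
f=load('pics/w2.pkl');o=r.get_obs();M=rot(o['orientation']);t=o['tcp_pos']
for x in(-.011,.011):
  for y in(0,-.013,-.025,-.032,-.045):print(x,y,proj(f,t+M@[x,y,0]).round(0), proj(f,t+M@[x,y,.043]).round(0))
"
```

```text
-0.011 0 [328. 250.] [410. 250.]
-0.011 -0.013 [328. 258.] [416. 258.]
-0.011 -0.025 [328. 267.] [422. 267.]
-0.011 -0.032 [328. 273.] [426. 273.]
-0.011 -0.045 [328. 284.] [434. 284.]
0.011 0 [328. 289.] [407. 289.]
0.011 -0.013 [328. 300.] [413. 300.]
0.011 -0.025 [328. 311.] [419. 311.]
0.011 -0.032 [328. 318.] [422. 318.]
0.011 -0.045 [328. 333.] [430. 333.]
```

>>> send_rows(rows="0 0 0.04 0 0 0;0 0 0.01 0 0 0;0 0 0 0 0 0")

```text
clock: 3.8
tcp_pos: [0.5571, -0.1249, 0.0874]
orientation: [-0.272, 2.078, -2.08]
contact_force: [0.3, 0.1, 0.3]
grip_width: -0.0
```

```bash
python3 st.py; python3 -c "
from h import *
a=save('wrist','pics/w3.png')"
```

```text
t 3.8 tcp [ 0.5571 -0.1249  0.0874] yawx -164.88 down [ 0.004 -0.    -1.   ] F [0.3 0.1 0.3] Mo [-0.02 -0.06  0.  ] g -0.0 j [-0.43  0.52  0.72  1.94 -0.46  0.84 -0.77]
```

View pics/w3.png

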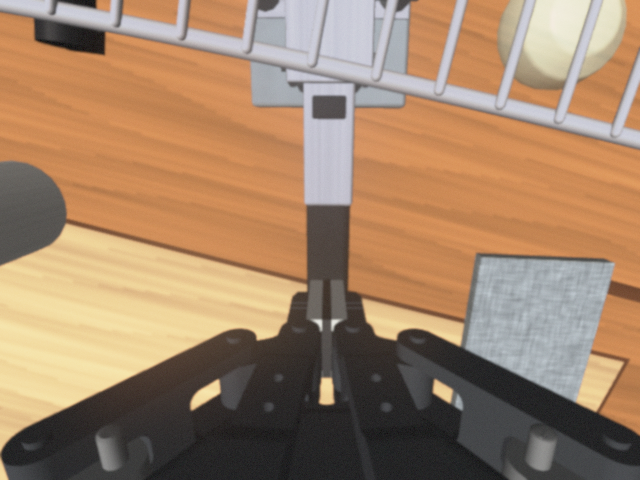

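>>> send_rows(rows="0 0 0 0 0 0;0 0 0 0 0 0;0 0 0 0 0 0;0 0 -0.03 0 0 0;0 0 -0.03 0 0 0;0 0 -0.017 0 0 0;0 0 0 0 0 0", grip=0.085)

```text
clock: 4.55
tcp_pos: [0.5536, -0.1243, 0.0065]
orientation: [-0.281, 2.084, -2.082]
contact_force: [0.6, 0.9, 0.5]
grip_width: 0.085
```

>>> send_rows(rows="0 0 0 0 0 0;0 0 0 0 0 0;0 0 0 0 0 0;0 0 0 0 0 0;0 0 0 0 0 0", grip=0.0, grip_force=45)

```text
clock: 5.05
tcp_pos: [0.5563, -0.1249, 0.0096]
orientation: [-0.274, 2.08, -2.081]
contact_force: [-0.9, -1.2, 2.7]
grip_width: 0.0247
```

```bash
python3 st.py;python3 -c "
from h import *
a=save('wrist','pics/w4.png');b=save('scene','pics/s4.png')
s=b['pixels'][150:330,170:440,::-1];cv2.imwrite('pics/s4z.png',cv2.resize(s,None,fx=2.9,fy=2.9))"
```

```text
t 5.05 tcp [ 0.5563 -0.1249  0.0096] yawx -164.91 down [ 0.001 -0.    -1.   ] F [-0.9 -1.2  2.7] Mo [-0.16 -0.02 -0.16] g 0.0247 j [-0.35  0.63  0.62  1.98 -0.56  0.71 -0.69]
```

View pics/w4.png

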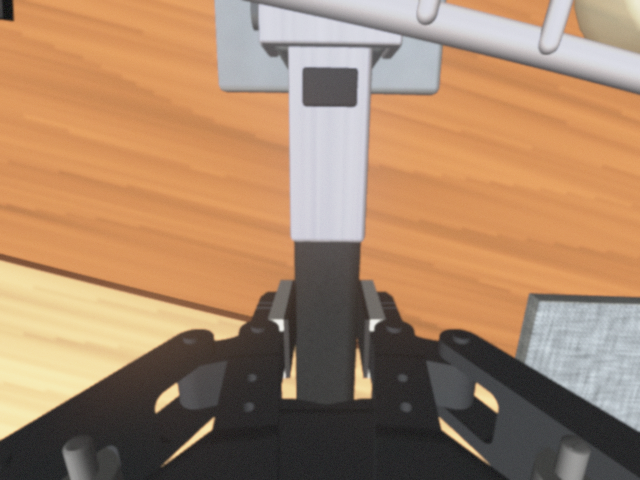

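View pics/s4z.png

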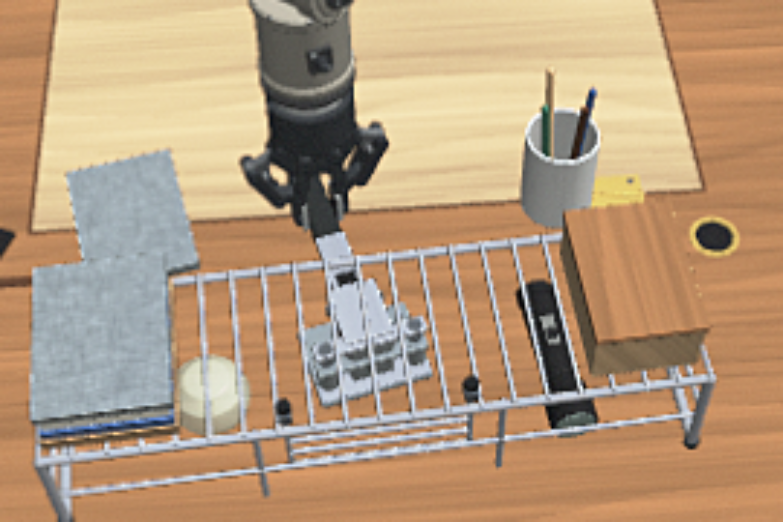

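>>> send_rows(rows="-0.006 0 0 0 0 0;-0.012 -0.001 0 0 0 0;-0.012 -0.001 0 0 0 0;-0.012 -0.001 0 0 0 0;-0.012 -0.001 0 0 0 0;-0.012 -0.001 0 0 0 0;-0.012 -0.001 0 0 0 0;-0.012 -0.001 0 0 0 0;-0.01 -0.001 0 0 0 0;-0.005 0 0 0 0 0;0 0 0 0 0 0")

```text
clock: 6.25
tcp_pos: [0.4489, -0.1328, 0.0087]
orientation: [-0.277, 2.083, -2.081]
contact_force: [-1.0, -1.1, 5.6]
grip_width: 0.0249
```

```bash
python3 st.py;python3 -c "
from h import *
a=save('wrist','pics/w5.png');b=save('top','pics/t5.png')
s=b['pixels'][155:305,235:445,::-1];cv2.imwrite('pics/t5z.png',cv2.resize(s,None,fx=3.8,fy=3.8))"
```

```text
t 6.25 tcp [ 0.4489 -0.1328  0.0087] yawx -164.94 down [-0.002  0.    -1.   ] F [-1.  -1.1  5.6] Mo [-0.32 -0.02 -0.08] g 0.0249 j [-0.35  0.5   0.63  2.21 -0.55  0.58 -0.62]
```

View pics/w5.png

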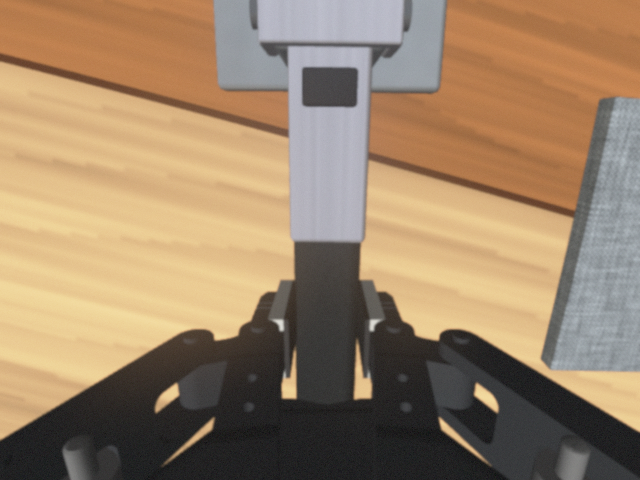

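View pics/t5z.png

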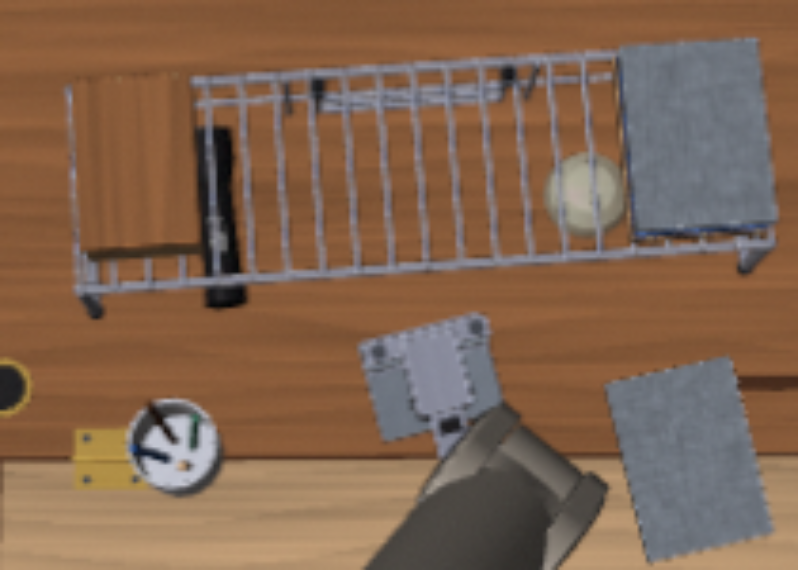

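Run:
```python
from h import *
f=load('pics/t5.pkl');T=lambda a,b,z:at(f,235+(a+.5)/3.8-.5,155+(b+.5)/3.8-.5,z)[:2]
w=load('pics/w5.pkl')
a,b=T(385,441,.012),T(502,406,.012);print('Tbase',a,b)
c,d=at(w,219,90,.012)[:2],at(w,439,90,.012)[:2];print('Wbase',c,d)
e=(at(w,294,241,.061)+at(w,365,241,.061))[:2]/2;print('bound',e)
for p,q in((a,b),(c,d)):
    v=(p-q)/np.linalg.norm(p-q);n=np.array([v[1],-v[0]]);n=n if n[0]>0 else -n
    print('len',np.linalg.norm(p-q),'yaw',np.degrees(np.arctan2(n[1],n[0])),'orig',(p+q)/2+.042*n)
n=np.array([np.cos(np.radians(14.9)),np.sin(np.radians(14.9))]);print('orig via bound',e+.096*n)
```

```text
Tbase [ 0.52172045 -0.06445281] [ 0.54965925 -0.15993569]
Wbase [ 0.52199614 -0.0613887 ] [ 0.54821846 -0.15885908]
bound [ 0.47936546 -0.1251355 ]
len 0.09948646155541782 yaw 16.30975467913186 orig [ 0.57599966 -0.10039939]
len 0.10093603693011721 yaw 15.057686398903835 orig [ 0.57566522 -0.09921265]
orig via bound [ 0.57213756 -0.10045075]
```

>>> send_rows(rows="0 0 0 0 0 0;0 0 0 0 0 0;0 0 0 0 0 0;0 0 0.03 0 0 0;0 0 0.03 0 0 0;0.03 0.008 0 0 0 0;0.03 0.008 0 0 0 0;0.03 0.008 0 0 0 0;0.024 0.0062 0 0 0 0;0 0 0 0 0 0;0 0 0 0 0 0", grip=0.085)

```text
clock: 7.45
tcp_pos: [0.5639, -0.1024, 0.0682]
orientation: [-0.279, 2.081, -2.081]
contact_force: [-0.7, 0.4, -0.5]
grip_width: 0.085
```

```bash
python3 st.py;python3 -c "
from h import *
a=save('wrist','pics/w6.png')"
```

```text
t 7.45 tcp [ 0.5639 -0.1024  0.0682] yawx -164.86 down [-0.002 -0.    -1.   ] F [-0.7  0.4 -0.5] Mo [ 0.01  0.07 -0.  ] g 0.085 j [-0.45  0.56  0.7   1.94 -0.49  0.82 -0.79]
```

View pics/w6.png

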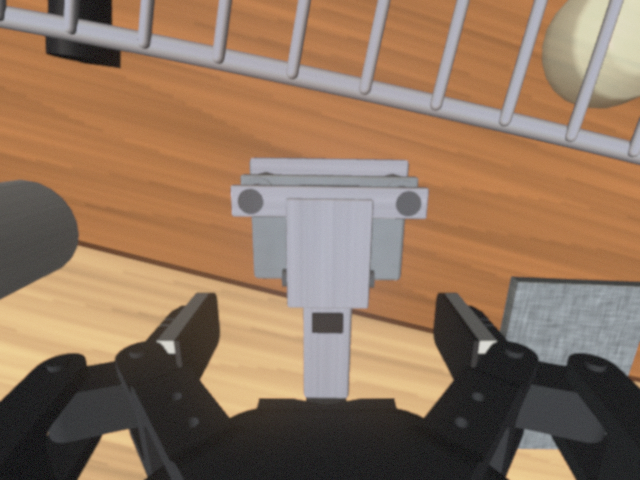

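```bash
python3 -c "
from h import *
f=load('pics/w6.pkl');o=r.get_obs();M=rot(o['orientation'])
for u,v in((328,306),(330,199),(289,300),(368,300)):
  q=M.T@(at(f,u,v,.07)-o['tcp_pos']);print(q.round(4))
"
```

```text
[ 0.0194 -0.0017 -0.0001]
[-0.039  -0.0018  0.0008]
[ 0.0158 -0.0017 -0.021 ]
[ 0.0158 -0.0017  0.0214]
```

>>> send_rows(rows="0 0 -0.03 0 0 0;0 0 -0.025 0 0 0;0 0 -0.015 0 0 0;0 0 -0.01 0 0 0;0 0 0 0 0 0")

```text
clock: 8.0
tcp_pos: [0.5635, -0.1026, -0.012]
orientation: [-0.277, 2.082, -2.081]
contact_force: [0.1, 0.3, 0.5]
grip_width: 0.085
```

>>> send_rows(rows="0 0 0 0 0 0;0 0 0 0 0 0;0 0 0 0 0 0;0 0 0 0 0 0;0 0 0 0 0 0", grip=0.0, grip_force=90)

```text
clock: 8.5
tcp_pos: [0.5657, -0.1028, -0.01]
orientation: [-0.274, 2.079, -2.08]
contact_force: [-0.7, -0.3, 6.7]
grip_width: 0.0445
```

```bash
python3 st.py;python3 -c "
from h import *
a=save('wrist','pics/w7.png')"
```

```text
t 8.5 tcp [ 0.5657 -0.1028 -0.01  ] yawx -164.9 down [ 0.002 -0.    -1.   ] F [-0.7 -0.3  6.7] Mo [-0.13  0.26 -0.01] g 0.0445 j [-0.38  0.67  0.6   1.97 -0.59  0.68 -0.71]
```

View pics/w7.png

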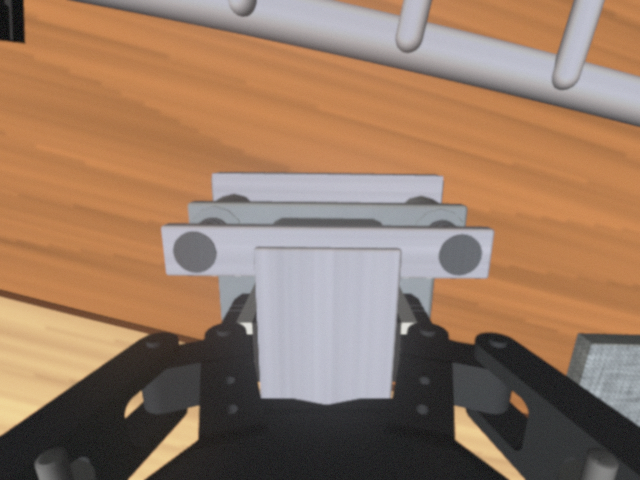

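>>> send_rows(rows="0 0 0.005 0 0 0;0 0 0.01 0 0 0;-0.01 0.001 0.007 0 0 0;-0.02 0.003 0 0 0 0;-0.02 0.003 0 0 0 0;-0.015 0.003 0 0 0 0;-0.005 0.002 0 0 0 0.03;0 0 0 0 0 0.06;0 0 0 0 0 0.08")

```text
clock: 9.45
tcp_pos: [0.4949, -0.0901, 0.0112]
orientation: [-0.44, 1.978, -1.979]
contact_force: [-0.1, 0.3, -5.9]
grip_width: 0.0441
```

```bash
python3 st.py;python3 -c "
from h import *
a=save('wrist','pics/w8.png');b=save('scene','pics/s8.png')
s=b['pixels'][150:330,170:440,::-1];cv2.imwrite('pics/s8z.png',cv2.resize(s,None,fx=2.9,fy=2.9))"
```

```text
t 9.45 tcp [ 0.4949 -0.0901  0.0112] yawx -154.89 down [ 0.001 -0.    -1.   ] F [-0.1  0.3 -5.9] Mo [ 0.05 -0.04  0.01] g 0.0441 j [-0.41  0.53  0.59  2.13 -0.51  0.62 -0.59]
```

View pics/w8.png

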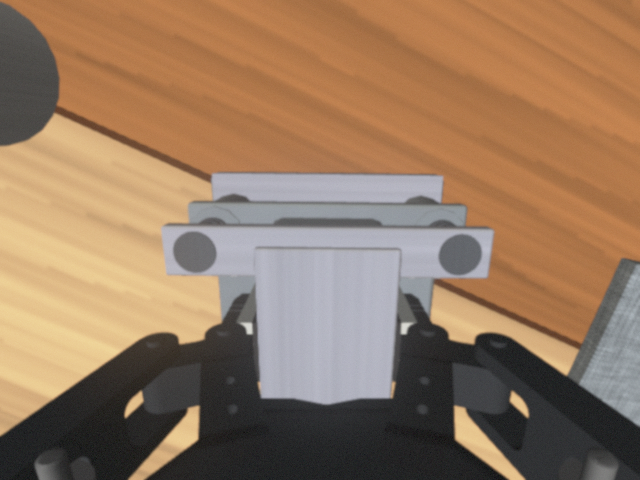

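View pics/s8z.png

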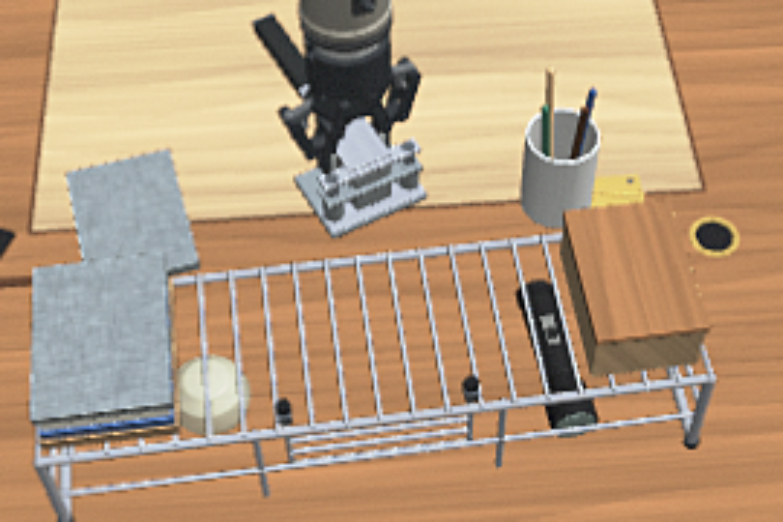

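>>> send_rows(rows="0 0 0 0 0 0.11;0 0 0 0 0 0.14;0 0 0 0 0 0.14;0 0 0 0 0 0.14;0 0 0 0 0 0.14;0 0 0 0 0 0.14;0 0 0 0 0 0.14;0 0 0 0 0 0.14;0 0 0 0 0 0.14;0 0 0 0 0 0.1;0 0 0 0 0 0.06")

```text
clock: 10.65
tcp_pos: [0.4948, -0.0908, 0.0109]
orientation: [-1.319, 1.019, -1.02]
contact_force: [-0.2, 0.7, -5.6]
grip_width: 0.0436
```

```bash
python3 st.py;python3 -c "
from h import *
b=save('scene','pics/s9.png')
s=b['pixels'][130:330,150:440,::-1];cv2.imwrite('pics/s9z.png',cv2.resize(s,None,fx=2.7,fy=2.7))"
```

```text
t 10.65 tcp [ 0.4948 -0.0908  0.0109] yawx -75.42 down [ 0. -0. -1.] F [-0.2  0.7 -5.6] Mo [ 0.01 -0.01 -0.01] g 0.0436 j [-0.12  0.47  0.22  2.11 -0.18  0.58  0.48]
```

View pics/s9z.png

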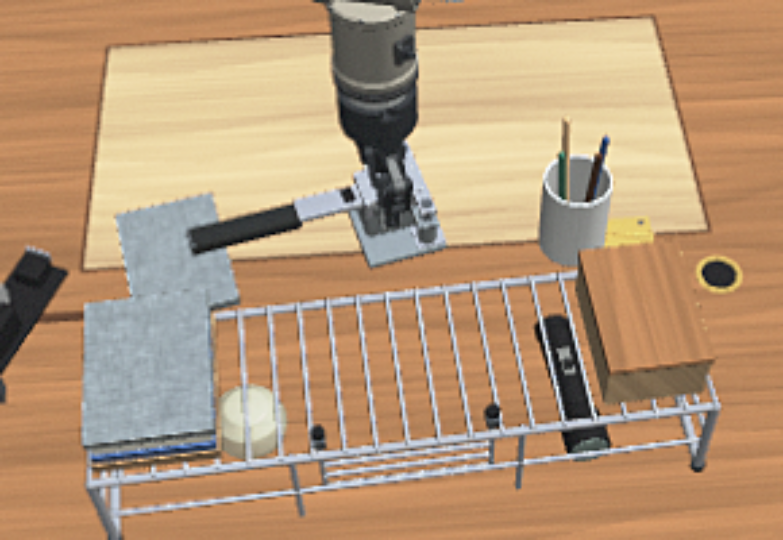

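>>> send_rows(rows="0 0 -0.005 0 0 0.1;0 0 -0.005 0 0 0.14;0 0 0 0 0 0.14;0 0 0 0 0 0.14;0 0 0 0 0 0.14;0 0 0 0 0 0.14;0 0 0 0 0 0.14;0 0 0 0 0 0.14;0 0 0 0 0 0.14;0 0 0 0 0 0.1;0 0 0 0 0 0.06;0 0 0 0 0 0")

```text
clock: 11.9
tcp_pos: [0.4946, -0.091, 0.0007]
orientation: [-1.571, -0.047, 0.047]
contact_force: [0.2, 1.1, -5.9]
grip_width: 0.0438
```

```bash
python3 st.py;python3 -c "
from h import *
b=save('scene','pics/s10.png')
s=b['pixels'][130:330,150:440,::-1];cv2.imwrite('pics/s10z.png',cv2.resize(s,None,fx=2.7,fy=2.7))
b=save('top','pics/t10.png')
s=b['pixels'][155:305,235:445,::-1];cv2.imwrite('pics/t10z.png',cv2.resize(s,None,fx=3.8,fy=3.8))"
```

```text
t 11.9 tcp [ 0.4946 -0.091   0.0007] yawx 3.42 down [-0. -0. -1.] F [ 0.2  1.1 -5.9] Mo [ 0.03 -0.05  0.  ] g 0.0438 j [ 0.18  0.48 -0.15  2.1   0.13  0.57  1.57]
```

View pics/s10z.png

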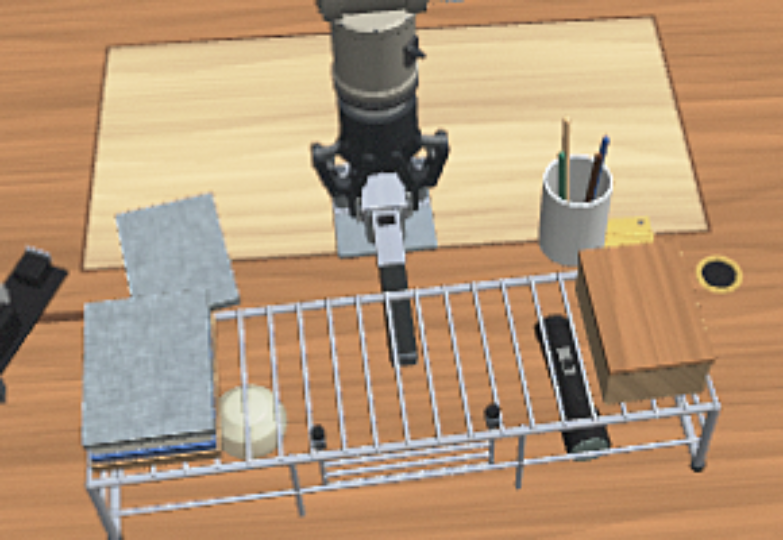

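View pics/t10z.png

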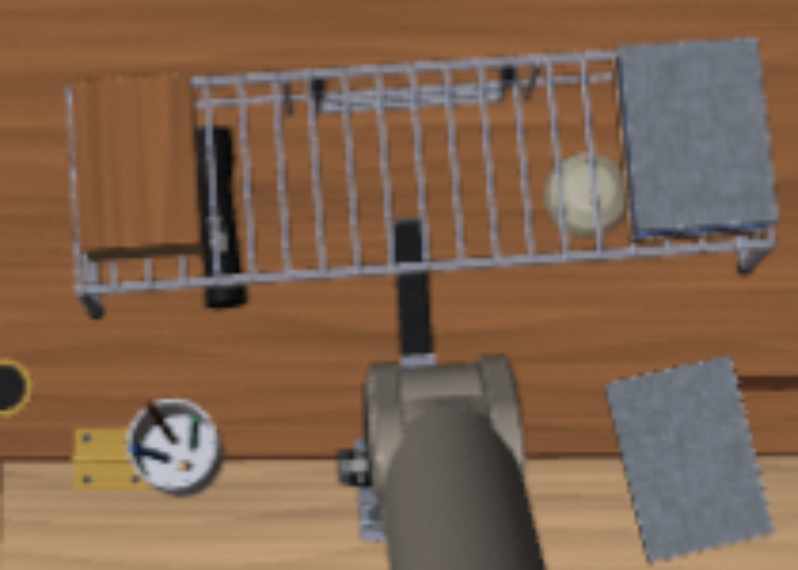

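Run:
```python
from h import *
f=load('pics/top0.pkl');g=f['pixels'].astype(float)
sat=g.max(2)-g.min(2)  # wire grey: low saturation
def ridge(u,v0,w=4):
    vs=np.arange(int(v0)-w,int(v0)+w+1);s=np.clip(60-sat[vs,u],0,None);return (s*vs).sum()/s.sum() if s.sum()>20 else None
def line(ua,va,ub,vb,z,us,w=4):
    P=[]
    for u in us:
        v=ridge(u,va+(vb-va)*(u-ua)/(ub-ua),w)
        if v: P.append(at(f,u,v,z)[:2])
    P=np.array(P);k=np.polyfit(P[:,1],P[:,0],1);res=P[:,0]-np.polyval(k,P[:,1])
    m=abs(res)<.002;k=np.polyfit(P[m,1],P[m,0],1);print('yaw',-np.degrees(np.arctan(k[0])),'x at y=-.09',np.polyval(k,-.09),m.sum(),len(m),res[m].std());return k
Z=lambda a,b:(235+(a+.5)/3.8-.5,155+(b+.5)/3.8-.5)
a=Z(250,280);b=Z(630,250);line(*a,*b,.108,list(range(304,324))+list(range(368,396)))
a=Z(195,82);b=Z(610,58);line(*a,*b,.108,range(290,395))
# inward wires
for (p,q) in [((240,90),(250,270)),((485,75),(495,255)),((515,75),(530,255)),((345,80),(355,215)),((550,70),(565,250))]:
    P=[]
    A=Z(*p);B=Z(*q)
    for v in range(int(A[1])+4,int(B[1])-4):
        u0=A[0]+(B[0]-A[0])*(v-A[1])/(B[1]-A[1]);us=np.arange(int(u0)-3,int(u0)+5);s=np.clip(60-sat[v,us],0,None)
        if s.sum()>20:P.append(at(f,(s*us).sum()/s.sum(),v,.108)[:2])
    P=np.array(P);k=np.polyfit(P[:,0],P[:,1],1);print('wire yaw',np.degrees(np.arctan(k[0])),np.polyval(k,.7),len(P))
```

```text
yaw 3.8332679523842126 x at y=-.09 0.6481385151810829 34 48 0.0008474153522506723
yaw 3.4601350034241 x at y=-.09 0.8065854431303823 75 105 0.0011593099247465327
wire yaw 2.5593745155628804 0.04601074095939924 39
wire yaw 2.2618716994374366 -0.14593853127791354 39
wire yaw 3.376979543456439 -0.17375365140196009 39
wire yaw 3.4674063608862173 -0.03832626922010006 28
wire yaw 5.0334808125522 -0.20268324573639002 39
```

```bash
python3 - <<'E'
from h import *
f=load('pics/t10.pkl');T=lambda a,b,z:at(f,235+(a+.5)/3.8-.5,155+(b+.5)/3.8-.5,z)[:2]
g=load('pics/s10.pkl');S=lambda a,b,z:at(g,150+(a+.5)/2.7-.5,130+(b+.5)/2.7-.5,z)[:2]
z=.073
e=(T(395,221,z)+T(423,220,z))/2;b=(T(401,355,z)+T(435,353,z))/2;print('T',e,b,np.degrees(np.arctan2(*(e-b)[::-1])))
e=(S(395,361,z)+S(416,358,z))/2;b=(S(378,266,z)+S(406,262,z))/2;print('S',e,b,np.degrees(np.arctan2(*(e-b)[::-1])))
E
python3 -c "
from h import *
save('wrist','pics/w10.png')"
```

```text
T [ 0.69145394 -0.08370903] [ 0.58440729 -0.08958392] 3.141334434358068
S [ 0.6980818  -0.07976551] [ 0.58504496 -0.08607745] 3.196058311342813
```

View pics/w10.png

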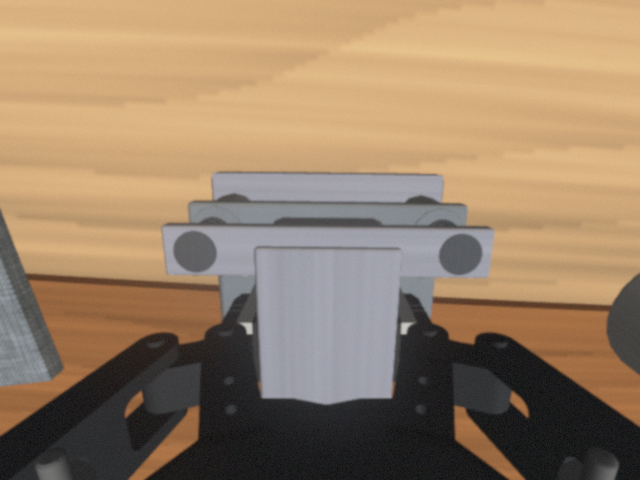

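>>> send_rows(rows="0.005 0.001 0 0 0 0.003;0.012 0.001 0 0 0 0.003;0.012 0.001 0 0 0 0;0.012 0.001 0 0 0 0;0.012 0.001 0 0 0 0;0.01 0.001 0 0 0 0;0.005 0 -0.004 0 0 0;0 0 -0.004 0 0 0;0 0 -0.002 0 0 0;0 0 0 0 0 0")

```text
clock: 13.05
tcp_pos: [0.5618, -0.0845, -0.0096]
orientation: [-1.57, -0.052, 0.055]
contact_force: [0.2, -0.1, -5.3]
grip_width: 0.044
```

```bash
python3 st.py
```

```text
t 13.05 tcp [ 0.5618 -0.0845 -0.0096] yawx 3.9 down [-0.001  0.    -1.   ] F [ 0.2 -0.1 -5.3] Mo [ 0.03 -0.07  0.  ] g 0.044 j [ 0.15  0.57 -0.14  1.95  0.13  0.63  1.56]
```

>>> send_rows(rows="0 0 -0.001 0 0 -0.003;0 0 0 0 0 0")

```text
clock: 13.25
tcp_pos: [0.5621, -0.0846, -0.0099]
orientation: [-1.57, -0.05, 0.052]
contact_force: [-3.7, -0.7, -0.1]
grip_width: 0.0442
```

>>> send_rows(rows="0 0 -0.001 0 0 0;0 0 0 0 0 0")

```text
clock: 13.45
tcp_pos: [0.5621, -0.0846, -0.01]
orientation: [-1.571, -0.05, 0.052]
contact_force: [-6.1, -0.8, 12.2]
grip_width: 0.0441
```

>>> send_rows(rows="0 0 0.001 0 0 0;0.002 0.0001 0 0 0 0;0.003 0.0002 0 0 0 0;0.003 0.0002 0 0 0 0;0.002 0.0001 0 0 0 0")

```text
clock: 13.95
tcp_pos: [0.5638, -0.0845, -0.0094]
orientation: [-1.571, -0.037, 0.064]
contact_force: [-32.7, 0.2, 42.4]
grip_width: 0.0441
```

>>> send_rows(rows="0.002 0.0001 0 0 0 0;0.002 0.0001 0 0 0 0")

```text
clock: 14.15
tcp_pos: [0.5642, -0.0845, -0.0091]
orientation: [-1.571, -0.032, 0.069]
contact_force: [-43.5, 2.0, 55.9]
grip_width: 0.0441
```

>>> send_rows(rows="0.002 0.0001 0 0 0 0;0.002 0.0001 0 0 0 0")

```text
clock: 14.35
tcp_pos: [0.565, -0.0845, -0.0089]
orientation: [-1.571, -0.027, 0.073]
contact_force: [-23.4, -0.7, 29.3]
grip_width: 0.0444
```

```bash
python3 st.py
```

```text
t 14.35 tcp [ 0.565  -0.0845 -0.0089] yawx 3.66 down [-0.029 -0.002 -1.   ] F [-23.4  -0.7  29.3] Mo [-0.81  4.94 -0.48] g 0.0444 j [ 0.14  0.59 -0.14  1.92  0.13  0.67  1.56]
```

>>> send_rows(rows="-0.006 -0.0003 0.001 0 0 0;-0.006 -0.0003 0.001 0 0 0;0 0 0 0 0 0")

```text
clock: 14.65
tcp_pos: [0.5682, -0.0841, -0.0086]
orientation: [-1.57, -0.051, 0.051]
contact_force: [0.5, -1.1, -5.9]
grip_width: 0.0439
```

```bash
python3 st.py;python3 -c "
from h import *
b=save('scene','pics/s11.png')
s=b['pixels'][190:330,200:400,::-1];cv2.imwrite('pics/s11z.png',cv2.resize(s,None,fx=3.9,fy=3.9,interpolation=2))
b=save('top','pics/t11.png')
s=b['pixels'][155:305,235:445,::-1];cv2.imwrite('pics/t11z.png',cv2.resize(s,None,fx=3.8,fy=3.8))
save('wrist','pics/w11.png')"
```

```text
t 14.65 tcp [ 0.5682 -0.0841 -0.0086] yawx 3.73 down [-0.  0. -1.] F [ 0.5 -1.1 -5.9] Mo [-0.03  0.01  0.02] g 0.0439 j [ 0.15  0.58 -0.14  1.93  0.13  0.64  1.56]
```

View pics/s11z.png

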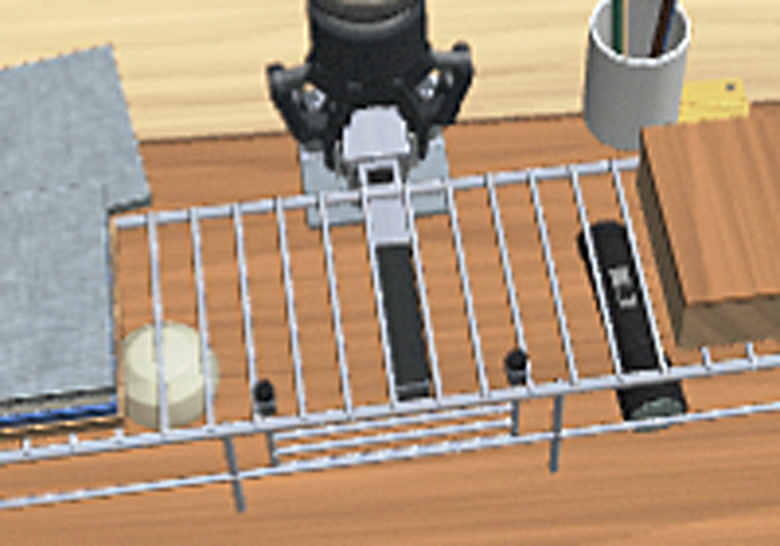

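View pics/t11z.png

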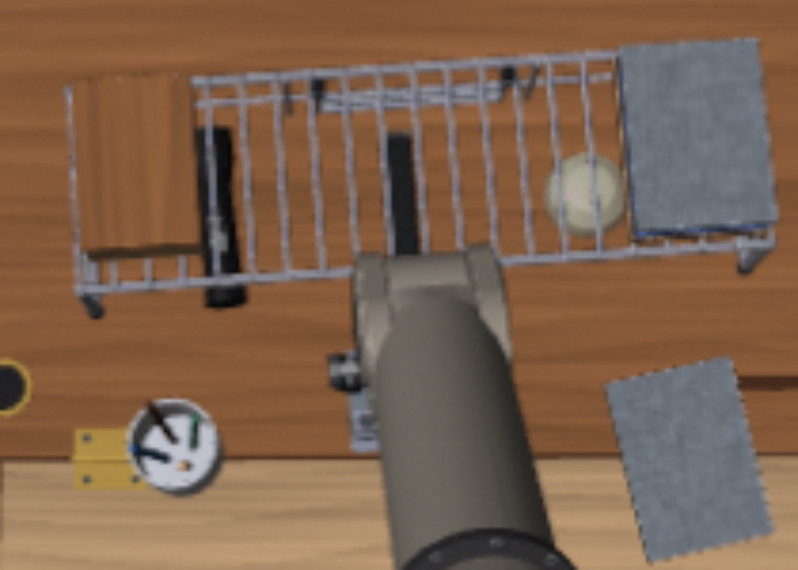

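View pics/w11.png

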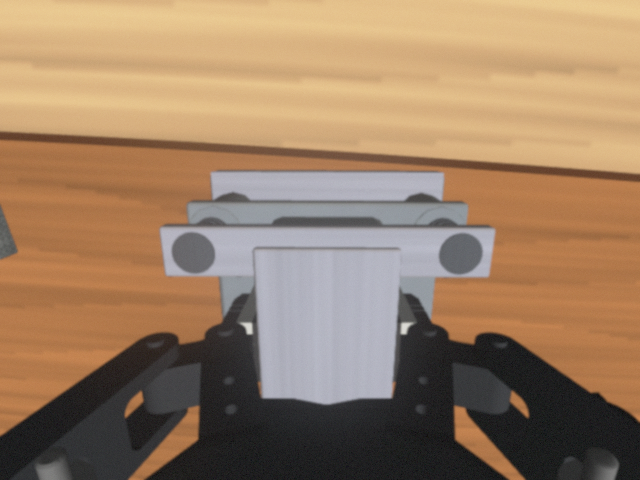

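>>> send_rows(rows="0.003 0.0002 0.001 0 0 0;0.003 0.0002 0 0 0 0;0.003 0.0002 0 0 0 0;0 0 0 0 0 0")

```text
clock: 15.2
tcp_pos: [0.5786, -0.0832, -0.0072]
orientation: [-1.57, -0.052, 0.051]
contact_force: [0.1, 0.1, -6.3]
grip_width: 0.0439
```

>>> send_rows(rows="0.002 0.0001 0 0 0 0;0.002 0.0001 0 0 0 0;0 0 0 0 0 0")

```text
clock: 15.5
tcp_pos: [0.5821, -0.0832, -0.0072]
orientation: [-1.57, -0.052, 0.051]
contact_force: [-0.1, 0.2, -5.5]
grip_width: 0.0438
```

```bash
python3 st.py;python3 -c "
from h import *
b=save('top','pics/t12.png')
s=b['pixels'][165:230,300:390,::-1];cv2.imwrite('pics/t12z.png',cv2.resize(s,None,fx=8,fy=8,interpolation=2))"
```

```text
t 15.5 tcp [ 0.5821 -0.0832 -0.0072] yawx 3.74 down [ 0.  0. -1.] F [-0.1  0.2 -5.5] Mo [ 0.   -0.   -0.02] g 0.0438 j [ 0.14  0.59 -0.14  1.9   0.13  0.66  1.56]
```

View pics/t12z.png

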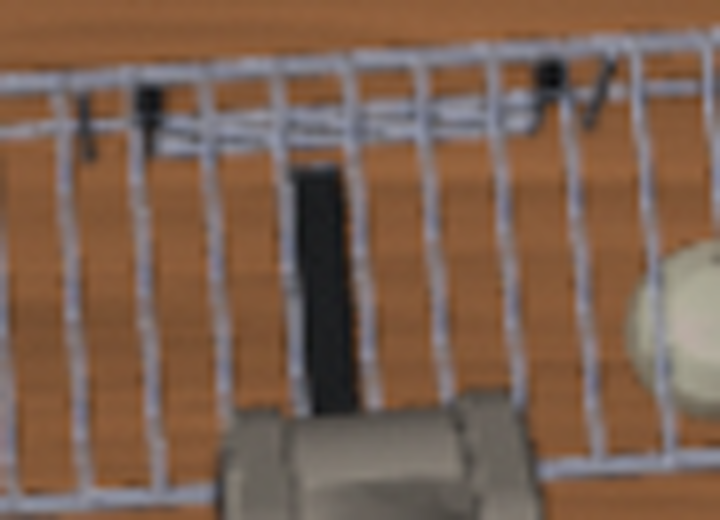

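>>> send_rows(rows="0.002 0.0001 0 0 0 0;0.002 0.0001 0 0 0 0;0 0 0 0 0 0")

```text
clock: 15.85
tcp_pos: [0.5862, -0.0829, -0.0071]
orientation: [-1.57, -0.052, 0.051]
contact_force: [-0.1, 0.6, -6.1]
grip_width: 0.0441
```

>>> send_rows(rows="0.0015 0.0001 0 0 0 0;0 0 0 0 0 0")

```text
clock: 16.05
tcp_pos: [0.5874, -0.0829, -0.0072]
orientation: [-1.57, -0.051, 0.051]
contact_force: [0.6, -0.4, -5.4]
grip_width: 0.0439
```

>>> send_rows(rows="0.0015 0.0001 0 0 0 0;0 0 0 0 0 0")

```text
clock: 16.25
tcp_pos: [0.589, -0.0827, -0.0071]
orientation: [-1.57, -0.051, 0.051]
contact_force: [-0.5, 0.3, -5.2]
grip_width: 0.044
```

>>> send_rows(rows="0.0015 0.0001 0 0 0 0;0 0 0 0 0 0")

```text
clock: 16.45
tcp_pos: [0.5904, -0.0827, -0.0072]
orientation: [-1.57, -0.051, 0.051]
contact_force: [0.3, -0.0, -5.6]
grip_width: 0.0439
```

>>> send_rows(rows="0.0015 0.0001 0 0 0 0;0 0 0 0 0 0")

```text
clock: 16.65
tcp_pos: [0.592, -0.0826, -0.0071]
orientation: [-1.57, -0.051, 0.051]
contact_force: [-0.8, -0.4, -6.3]
grip_width: 0.0442
```

>>> send_rows(rows="0.0015 0.0001 0 0 0 0;0 0 0 0 0 0")

```text
clock: 16.85
tcp_pos: [0.5934, -0.0825, -0.0072]
orientation: [-1.57, -0.051, 0.051]
contact_force: [-0.5, -0.0, -5.9]
grip_width: 0.0442
```

>>> send_rows(rows="0.0015 0.0001 0 0 0 0;0 0 0 0 0 0")

```text
clock: 17.05
tcp_pos: [0.5948, -0.0824, -0.0072]
orientation: [-1.57, -0.051, 0.051]
contact_force: [0.1, 0.8, -6.2]
grip_width: 0.0439
```

>>> send_rows(rows="0.001 0.0001 0 0 0 0;0 0 0 0 0 0")

```text
clock: 17.25
tcp_pos: [0.5948, -0.0824, -0.0075]
orientation: [-1.57, -0.05, 0.053]
contact_force: [-2.9, 0.5, -4.8]
grip_width: 0.0443
```

```bash
python3 st.py;python3 -c "
from h import *
b=save('top','pics/t13.png')
s=b['pixels'][165:230,300:390,::-1];cv2.imwrite('pics/t13z.png',cv2.resize(s,None,fx=8,fy=8,interpolation=2))
b=save('scene','pics/s13.png')
s=b['pixels'][190:330,200:400,::-1];cv2.imwrite('pics/s13z.png',cv2.resize(s,None,fx=3.9,fy=3.9,interpolation=2))"
```

```text
t 17.25 tcp [ 0.5948 -0.0824 -0.0075] yawx 3.73 down [-0.002 -0.    -1.   ] F [-2.9  0.5 -4.8] Mo [0.03 0.44 0.02] g 0.0443 j [ 0.14  0.61 -0.14  1.87  0.13  0.67  1.56]
```

View pics/t13z.png

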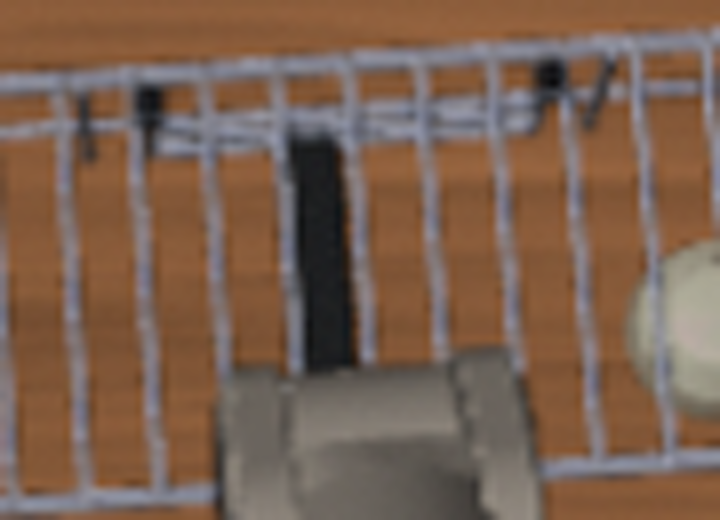

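View pics/s13z.png

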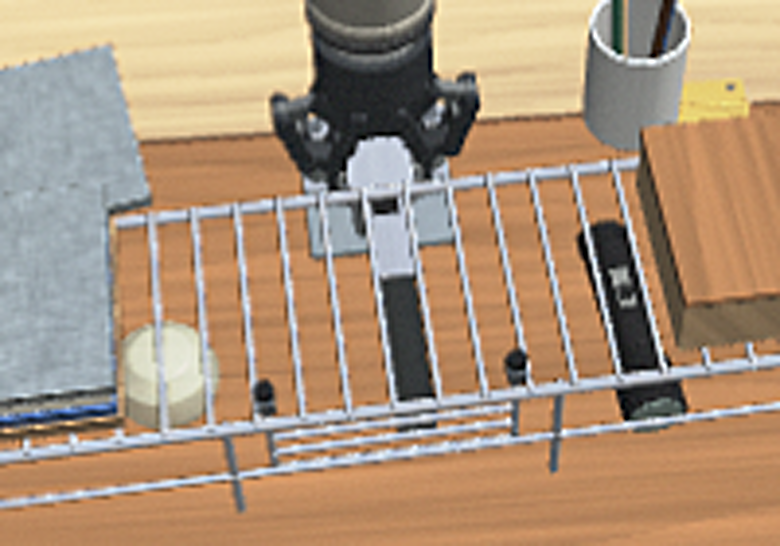

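>>> send_rows(rows="-0.0005 0 -0.001 0 0 0;0 0 -0.001 0 0 0;0 0 0 0 0 0")

```text
clock: 17.65
tcp_pos: [0.5949, -0.0824, -0.0093]
orientation: [-1.57, -0.051, 0.052]
contact_force: [-4.8, 0.2, -2.7]
grip_width: 0.0439
```

>>> send_rows(rows="0 0 -0.0005 0 0 0;0 0 0 0 0 0")

```text
clock: 17.85
tcp_pos: [0.5949, -0.0824, -0.0097]
orientation: [-1.57, -0.051, 0.052]
contact_force: [-5.6, -0.5, -2.5]
grip_width: 0.0437
```

>>> send_rows(rows="0 0 -0.0005 0 0 0;0 0 0 0 0 0")

```text
clock: 18.05
tcp_pos: [0.5948, -0.0823, -0.0099]
orientation: [-1.57, -0.051, 0.052]
contact_force: [-5.5, 1.4, -1.7]
grip_width: 0.0441
```

```bash
python3 st.py
```

```text
t 18.05 tcp [ 0.5948 -0.0823 -0.0099] yawx 3.73 down [-0.001 -0.    -1.   ] F [-5.5  1.4 -1.7] Mo [ 0.75  0.29 -0.39] g 0.0441 j [ 0.14  0.61 -0.14  1.87  0.13  0.67  1.56]
```

>>> send_rows(rows="0 0 0 0 0 0;0 0 0 0 0 0;0 0 0 0 0 0;0 0 0 0 0 0", grip=0.075)

```text
clock: 18.45
tcp_pos: [0.5961, -0.0822, -0.0098]
orientation: [-1.57, -0.052, 0.05]
contact_force: [-0.8, -0.0, 0.6]
grip_width: 0.0746
```

>>> send_rows(rows="-0.001 0 0.01 0 0 0;0 0 0.02 0 0 0;0 0 0.03 0 0 0;-0.01 0 0.04 0 0 0;-0.03 0 0.04 0 0 0;-0.03 0 0.03 0 0 0;0 0 0 0 0 0")

```text
clock: 19.15
tcp_pos: [0.5238, -0.083, 0.1648]
orientation: [-1.572, -0.055, 0.046]
contact_force: [1.6, -0.2, -0.1]
grip_width: 0.0753
```

```bash
python3 st.py;python3 -c "
from h import *
b=save('top','pics/t14.png')
s=b['pixels'][155:305,235:445,::-1];cv2.imwrite('pics/t14z.png',cv2.resize(s,None,fx=3.8,fy=3.8,interpolation=2))
b=save('scene','pics/s14.png')
s=b['pixels'][190:330,200:400,::-1];cv2.imwrite('pics/s14z.png',cv2.resize(s,None,fx=3.9,fy=3.9,interpolation=2))
save('wrist','pics/w14.png')"
```

```text
t 19.15 tcp [ 0.5238 -0.083   0.1648] yawx 3.68 down [ 0.006 -0.001 -1.   ] F [ 1.6 -0.2 -0.1] Mo [-0.04 -0.03 -0.04] g 0.0753 j [ 0.19  0.27 -0.18  1.92  0.06  0.94  1.62]
```

View pics/t14z.png

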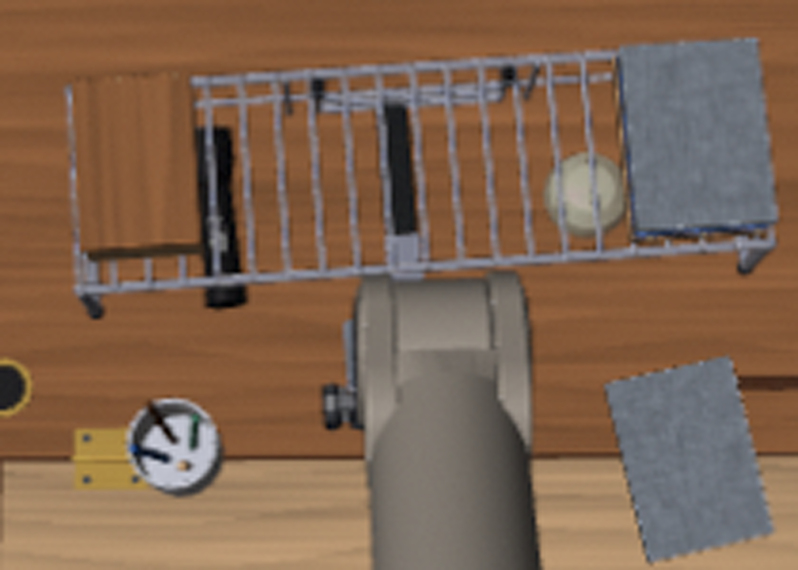

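View pics/s14z.png

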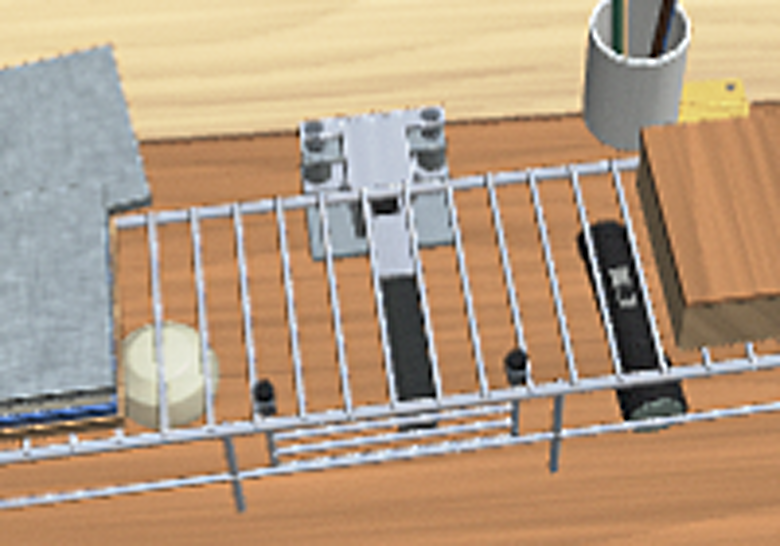

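View pics/w14.png

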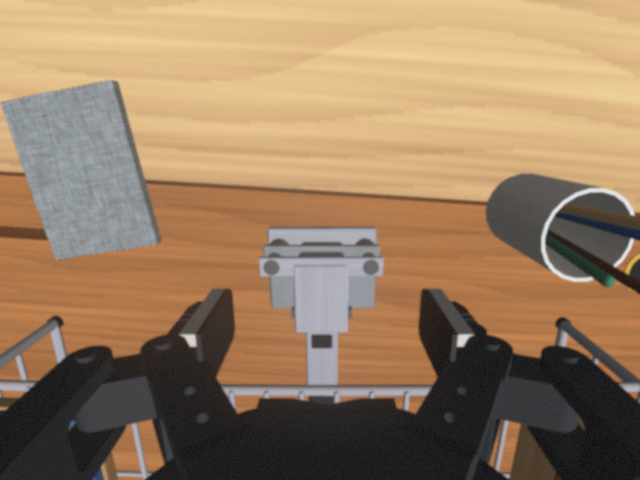

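Run:
```python
from h import *
L=lambda n:cv2.cvtColor(load(f'pics/{n}.pkl')['pixels'],cv2.COLOR_RGB2GRAY).astype(np.float32)
a,b=L('s13'),L('s14');print('lever shift',cv2.phaseCorrelate(a[262:300,298:315].copy(),b[262:300,298:315].copy()))
t0,t14=L('top0'),L('t14');s0=L('scene0')
for n,(A,B) in dict(top=(t0,t14),scene=(s0,b)).items():
    D=abs(A-B)>12;ys,xs=np.where(D)
    d=cv2.morphologyEx(D.astype(np.uint8),cv2.MORPH_CLOSE,np.ones((5,5)));k,_,st,_=cv2.connectedComponentsWithStats(d)
    print(n,[list(s) for s in st[1:] if s[4]>8])
f=load('pics/s14.pkl');S=lambda a,b,z:at(f,200+(a+.5)/3.9-.5,190+(b+.5)/3.9-.5,z)[:2]
w=load('pics/w14.pkl')
p,q=S(314,258,.012),S(455,240,.012);print('base lever-side corners',p,q)
g=load('pics/t14.pkl');T=lambda a,b,z:at(g,235+(a+.5)/3.8-.5,155+(b+.5)/3.8-.5,z)[:2]
e=(T(382,105,.061)+T(409,103,.061))/2;bb=(T(388,236,.061)+T(417,234,.061))/2;print(e,bb,np.degrees(np.arctan2(*(e-bb)[::-1])))
v=(q-p)/np.linalg.norm(q-p);n=np.array([v[1],-v[0]]);print('n yaw',np.degrees(np.arctan2(n[1],n[0])),'front edge',p-.084*n,q-.084*n)
```

```text
lever shift ((0.015346321445464994, -0.08517393002392737), 0.923523195584615)
top [[np.int32(0), np.int32(181), np.int32(392), np.int32(299), np.int32(26466)]]
scene [[np.int32(261), np.int32(0), np.int32(93), np.int32(178), np.int32(9334)], [np.int32(510), np.int32(0), np.int32(63), np.int32(79), np.int32(2398)], [np.int32(267), np.int32(201), np.int32(53), np.int32(100), np.int32(3047)], [np.int32(42), np.int32(215), np.int32(3), np.int32(8), np.int32(10)], [np.int32(39), np.int32(240), np.int32(3), np.int32(6), np.int32(16)]]
base lever-side corners [ 0.62944617 -0.12995425] [ 0.62209688 -0.03277372]
[ 0.79013951 -0.07437413] [ 0.68210942 -0.0788117 ] 2.3522258670466902
n yaw 4.324771643520971 front edge [ 0.54568535 -0.13628868] [ 0.53833606 -0.03910815]
```

Run:
```python
from h import *
A=load('pics/s13.pkl');B=load('pics/s14.pkl')
for n in (A,B):
    g=n['pixels'].astype(float).sum(2)
    # boundary steel->rubber, along lever near u=301, rows 252..268
    u0=int(200+397/3.9);
    for u in (u0-1,u0,u0+1):
        p=g[250:270,u];d=np.diff(p);i=np.argmin(d);w=d[i-2:i+3];print(u,250.5+(np.arange(i-2,i+3)*w).sum()/w.sum(),end=' ')
    # base lever-side edge
    u=int(200+340/3.9)
    sat=n['pixels'].max(2).astype(float)-n['pixels'].min(2)
    for u in (285,286,287,309,310):
        p=sat[246:262,u];d=np.diff(p);i=np.clip(np.argmax(d),2,12);w=np.clip(d[i-2:i+3],0,None);print('b',u,246.5+(np.arange(i-2,i+3)*w).sum()/w.sum(),end=' ')
    print()
for z in(.061,.0635): print(proj(A,[.6835,-.0785,z]),proj(A,[.6855,-.0785,z]))
```

```text
300 260.3628841607565 301 260.37006960556846 302 260.11348314606744 b 285 260.5 b 286 255.56796116504853 b 287 255.61650485436894 b 309 252.66129032258064 b 310 252.66304347826087 
300 260.27064220183485 301 260.3090692124105 302 260.148401826484 b 285 259.35714285714283 b 286 256.0 b 287 256.04545454545456 b 309 253.42045454545453 b 310 253.4156626506024 
[300.15687546 260.72314153] [300.20506968 261.37495562]
[300.12987909 260.1592128 ] [300.17811993 260.81156381]
```

>>> send_rows(rows="-0.015 -0.003 0 0 0 0;-0.009 -0.002 -0.02 0 0 0;0 0 -0.04 0 0 0;0 0 -0.04 0 0 0;0 0 -0.04 0 0 0;0 0 -0.022 0 0 0;0 0 0 0 0 0", grip=0.0, grip_force=30)

```text
clock: 20.0
tcp_pos: [0.4971, -0.0866, -0.0064]
orientation: [-1.569, -0.045, 0.058]
contact_force: [-0.5, -0.0, -0.1]
grip_width: 0.0001
```

```bash
python3 st.py;python3 -c "
from h import *
save('wrist','pics/w15.png')"
```

```text
t 20.0 tcp [ 0.4971 -0.0866 -0.0064] yawx 3.78 down [-0.008  0.001 -1.   ] F [-0.5 -0.  -0.1] Mo [-0.01  0.01  0.04] g 0.0001 j [ 0.17  0.5  -0.15  2.09  0.13  0.57  1.57]
```

View pics/w15.png

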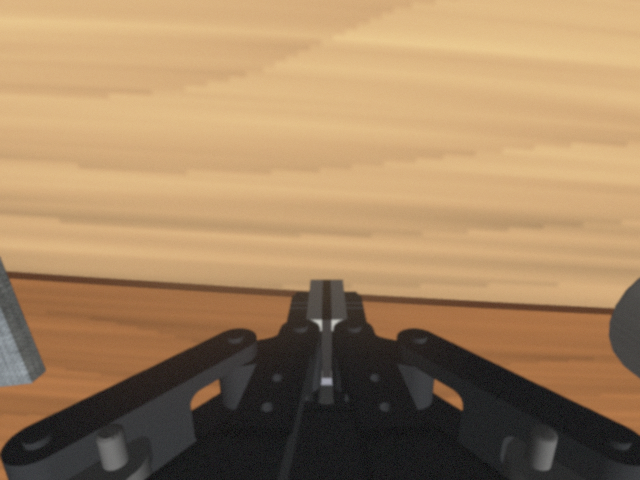

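Advance toward the bridge, in small steps near contact.

>>> send_rows(rows="0.012 0.0008 0 0 0 0;0.01 0.0006 0 0 0 0;0.005 0.0003 0 0 0 0;0 0 0 0 0 0")

```text
clock: 20.45
tcp_pos: [0.5294, -0.0854, -0.0012]
orientation: [-1.57, -0.054, 0.049]
contact_force: [0.5, 0.4, 0.5]
grip_width: -0.0001
```

>>> send_rows(rows="0.002 0.0001 0 0 0 0;0 0 0 0 0 0")

```text
clock: 20.65
tcp_pos: [0.5293, -0.0856, -0.002]
orientation: [-1.57, -0.051, 0.051]
contact_force: [-0.4, 0.4, 0.2]
grip_width: -0.0001
```

>>> send_rows(rows="0.002 0.0001 0 0 0 0;0 0 0 0 0 0")

```text
clock: 20.85
tcp_pos: [0.5313, -0.0854, -0.0021]
orientation: [-1.57, -0.051, 0.051]
contact_force: [-0.0, 1.0, -0.4]
grip_width: -0.0003
```

>>> send_rows(rows="0.002 0.0001 0 0 0 0;0 0 0 0 0 0")

```text
clock: 21.05
tcp_pos: [0.5334, -0.0853, -0.0022]
orientation: [-1.57, -0.051, 0.051]
contact_force: [0.2, 0.1, 0.0]
grip_width: -0.0001
```

>>> send_rows(rows="0.0015 0.0001 0 0 0 0;0 0 0 0 0 0")

```text
clock: 21.25
tcp_pos: [0.5349, -0.0851, -0.0022]
orientation: [-1.57, -0.051, 0.051]
contact_force: [-0.9, -0.1, -0.0]
grip_width: -0.0002
```

>>> send_rows(rows="0.0015 0.0001 0 0 0 0;0 0 0 0 0 0")

```text
clock: 21.45
tcp_pos: [0.5365, -0.0851, -0.0022]
orientation: [-1.57, -0.051, 0.051]
contact_force: [-0.1, 0.5, -0.5]
grip_width: 0.0003
```

>>> send_rows(rows="0.001 0.0001 0 0 0 0;0 0 0 0 0 0")

```text
clock: 21.65
tcp_pos: [0.5374, -0.085, -0.0022]
orientation: [-1.57, -0.051, 0.051]
contact_force: [-0.0, 0.2, 0.4]
grip_width: 0.0004
```

>>> send_rows(rows="0.0015 0.0001 0 0 0 0;0 0 0 0 0 0")

```text
clock: 21.85
tcp_pos: [0.5379, -0.085, -0.0024]
orientation: [-1.57, -0.05, 0.052]
contact_force: [-1.7, 0.5, 1.7]
grip_width: 0.0002
```

>>> send_rows(rows="0.001 0.0001 0 0 0 0;0 0 0 0 0 0")

```text
clock: 22.05
tcp_pos: [0.5379, -0.085, -0.0025]
orientation: [-1.57, -0.048, 0.054]
contact_force: [-5.5, 0.1, 4.0]
grip_width: 0.0001
```

>>> send_rows(rows="0.001 0.0001 0 0 0 0;0 0 0 0 0 0")

```text
clock: 22.25
tcp_pos: [0.5379, -0.085, -0.0026]
orientation: [-1.57, -0.047, 0.055]
contact_force: [-6.5, -1.0, 6.2]
grip_width: -0.0001
```

>>> send_rows(rows="0.0015 0.0001 0.0005 0 0 0;0 0 0 0 0 0")

```text
clock: 22.45
tcp_pos: [0.5388, -0.085, -0.0025]
orientation: [-1.57, -0.046, 0.056]
contact_force: [-7.8, -0.7, 3.9]
grip_width: -0.0001
```

>>> send_rows(rows="0.001 0.0001 0.0005 0 0 0;0 0 0 0 0 0")

```text
clock: 22.65
tcp_pos: [0.5388, -0.0849, -0.0025]
orientation: [-1.57, -0.044, 0.057]
contact_force: [-8.6, -0.8, 1.1]
grip_width: -0.0002
```

>>> send_rows(rows="0.0015 0.0001 0.0002 0 0 0;0 0 0 0 0 0")

```text
clock: 22.85
tcp_pos: [0.5386, -0.0849, -0.0025]
orientation: [-1.57, -0.042, 0.059]
contact_force: [-12.5, -0.4, 4.8]
grip_width: 0.0002
```

>>> send_rows(rows="0.0015 0.0001 0.0002 0 0 0;0 0 0 0 0 0")

```text
clock: 23.05
tcp_pos: [0.5386, -0.085, -0.0025]
orientation: [-1.57, -0.04, 0.061]
contact_force: [-15.7, -0.5, 7.1]
grip_width: 0.0002
```

```bash
python3 st.py
```

```text
t 23.05 tcp [ 0.5386 -0.085  -0.0025] yawx 3.69 down [-0.014 -0.001 -1.   ] F [-15.7  -0.5   7.1] Mo [-0.07  3.35 -0.04] g 0.0002 j [ 0.16  0.54 -0.15  1.99  0.13  0.63  1.56]
```

>>> send_rows(rows="-0.004 -0.0002 0 0 0 0;-0.006 -0.0004 0 0 0 0;-0.015 -0.001 0 0 0 0;-0.015 -0.001 0 0 0 0;0 0 0.03 0 0 0;0 0 0.04 0 0 0;0 0 0.05 0 0 0;0 0 0.05 0 0 0;-0.01 0.03 0.02 0 0 0;-0.01 0.04 0.02 0 0 0;0 0.05 0.02 0 0 0;0 0.05 0 0 0 0;0 0.05 0 0 0 0;0 0.04 0 0 0 0;0 0 0 0 0 0")

```text
clock: 24.55
tcp_pos: [0.4857, 0.1771, 0.2287]
orientation: [-1.566, -0.061, 0.057]
contact_force: [-0.4, 0.7, -0.9]
grip_width: -0.0001
```

```bash
python3 st.py;python3 -c "
from h import *
b=save('top','pics/t16.png')
s=b['pixels'][155:305,235:445,::-1];cv2.imwrite('pics/t16z.png',cv2.resize(s,None,fx=3.8,fy=3.8,interpolation=2))
b=save('scene','pics/s16.png')
s=b['pixels'][190:330,200:400,::-1];cv2.imwrite('pics/s16z.png',cv2.resize(s,None,fx=3.9,fy=3.9,interpolation=2))"
```

```text
t 24.55 tcp [0.4857 0.1771 0.2287] yawx 4.29 down [ 0.002  0.005 -1.   ] F [-0.4  0.7 -0.9] Mo [-0.01  0.01 -0.01] g -0.0001 j [-0.14  0.2  -0.37  1.87  0.08  1.08  1.1 ]
```

View pics/t16z.png

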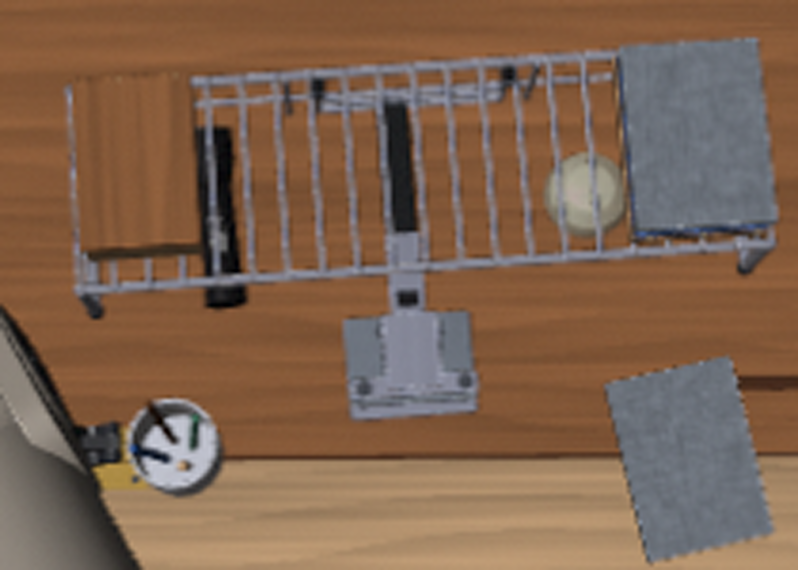

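View pics/s16z.png

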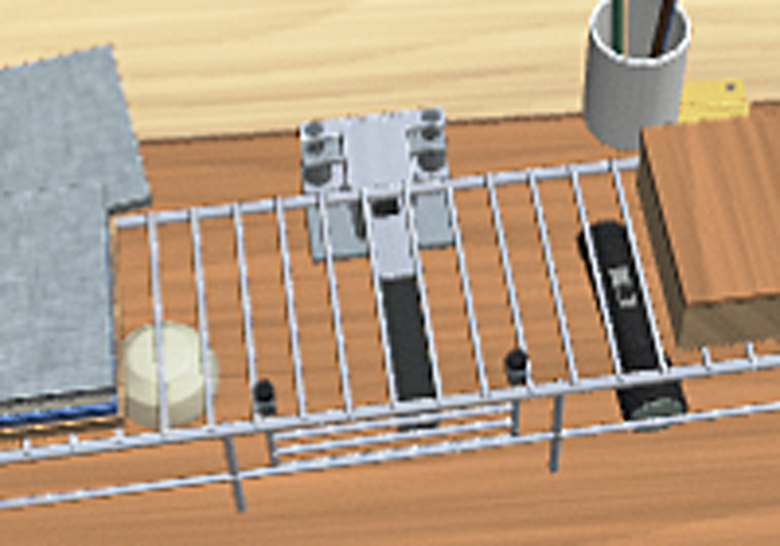

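```bash
python3 -c "
from bench import r
print(r.hand_in())"
```

```text
the job is handed in; nothing more can be done
None
```

The punch is back under the rack lever first, pressed against the wire stop, and the job is handed in at about 24.7 s of the 58 s allowed.

I drew it out by the lever and regripped it across the frame block. I lifted it about 2 cm, swung the lever round over the notebook side, slid it in and set it down.

**Final position from the last pictures:**
- **Direction:** the punch points in at about 3.6°, and the rack's own angle measures about 3.6°. Single estimates of either spread over roughly 2.3–5°.
- **Sideways:** it sits within a few millimetres of midway between torch and paperweight.
- **Lid:** the base stands about 30 mm clear of the hinge line, so nothing is left over the lid.
- **Flat:** it looks flat on the desk in the pictures.
- **Bystanders:** comparing the scene pictures from before and after putting it back, only the punch and the arm had changed.

**Stop:** I first felt the lever's end meet it at about 3 N with the punch just off the desk. My pictures left room for a 1–2 mm gap after letting go, so I pushed once more from behind with shut fingers. The punch slid about 1 mm further and then held still up to about 16 N.

**What went wrong:**
- **First grasp missed:** the fingertips stand about 40 mm farther back than the reported TCP, so the fingers closed above the lever. I went lower and it held.
- **First push jammed:** sliding it while pressing on the desk peaked at about 56 N upward and 44 N back at the wrist. That is below the 120 N wrist limit. I backed off and went in slightly lifted instead.

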